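Get the boxed-in parts box out of the consumables caddy and restore the caddy

ROBOT

A 6-joint arm with a two-finger parallel gripper is mounted at the origin on the work surface; the furniture and walls round the work are solid. World frame = base frame: x ahead of the robot, y to its left, z up, the work surface at z = 0. Lengths are in m, angles in rad, forces in N, time in s.
With the tool pointing down it reaches from about 0.25 to 0.725 m from the base axis. Payload 4 kg.
Tool frame: the origin (TCP) lies at the very end of the fingers, on their centre line; the grasp point (between the pads) lies 19 mm behind it; x points along the fingers, y is the direction in which the jaws open and shut, and the axes are right-handed (so a half turn about x gives the same grasp; the last joint's range is limited). The gripper opens to 85 mm and grips with 20 to 120 N. Pads are 22 mm wide; open, the fingers measure 114 mm over their backs; the gripper's body (76 mm by 85 mm) begins 54 mm behind the grasp point. The pads swing forward as they close: fully open they stand 13 mm farther back than shut.
Start: joints at [1.125, 0.241, 0.005, 1.335, 0, 1.571], TCP at [0.216, 0.451, 0.231] pointing down, gripper open.
Joint ranges: [-2.72, 2.72], [-1.05, 1.87], [-1.09, 1.28], [-1.99, 2.15], [-1.42, 1.44], [-3.14, 3.14]. Speed limits (rad/s): [2.79, 2.79, 3.14, 3.14, 3.14, 3.14].

INTERFACE

Orientations are given as a rotation vector (axis times angle).
In Python, from plant import ctrl gives the robot as it stands. The module is installed in compiled form; this text tells all that it offers.
- The arm moves only by the tool carry_out, never from a script. Its argument "series" is a list of rows, each a list of 7 numbers: the opening, from 0 (shut) to 1 (fully open), then the shift along the tool's x, y, z each as a share of 0.05 m, from -1 to 1, then the turn, a rotation vector about the tool's x, y, z each as a share of 8 degrees, from -1 to 1. In form: [[claw, x, y, z, ax, ay, az], ...]. A call has 1 to 20 rows; each row shifts and turns the commanded pose from where the row before left it, along the tool's axes as they then stand; what a row does not reach is not made up. A row lasts 1/10 s, in which the tool goes at most 50 mm and 8.59 degrees, less where a joint would pass 70% of its speed; a pose out of reach is approached as far as the arm can. A call with a number of a shift or a turn outside -1 to 1 is refused whole. A call with a gripper value outside its range is refused whole. The fingers move at their own pace and stop on an object; the grip force is fixed at half the most. Time passes only in rows, so rows that do not move let the fingers close. It gives the time, the measured TCP pose, the force and the opening at its end, in the units of the state.
- ctrl.get_state(): the state, without advancing time (a new reading comes with each control period).
- ctrl.capture(name): name is "side" or "top"; returns a dict with "image" (420x560x3 uint8, blue, green, red), "fx", "fy", "cx", "cy" (pixels), "position" and "orientation" of the camera in the world. Camera axes: x right, y down, z forward; pixel columns grow to the right and rows downward; lengths in m; the calibration is good to about 2 mm. A picture is of the moment at which its call begins. There is no depth.
- ctrl.finish_job(): hands the job in, once; it reports no verdict.
Trained networks look in a picture, given as the dict that the camera call returned (one of the last four; its "shot" number tells which), for a name from the list of things; names that differ only in an ending like _2 or _b are one class to them, and where a whole thing is asked for, a point or a joint stands for the part that bears it (a point fixed in the world has none). Each returns a list of dicts, best first, with "conf" (0 to 1); they miss things now and then, are a little off and sometimes report something else, mostly with a low value. They report only what shows in the picture. A call takes as long as a camera call. They do not tell look-alikes from the thing itself.
- ctrl.boxes_of(picture, query): "location" ([x, y, z] in m, in world coordinates, good to about 4 mm: the middle of the surface that is visible of it).
The state is a dict: "time_s": time; "joint_pos": joint angles; "qvel": joint speeds; "effort": joint torques, N m; "position": TCP position; "tcp_rot": TCP orientation; "wrist_force": force on the tool from outside, world axes, zero at the start; "moment": the same for the moment, N m; "opening": opening from 0.0 (shut) to 1.0 (fully open).
Only numpy, scipy, OpenCV 4.12 (cv2) and the standard library are available. Lean on these libraries where they do the work, as an engineer would, in place of code of your own. Each camera call takes 0.05 s, during which the arm holds its last target.

TASK

The teal parts box is boxed in between the spray can and the tape measure in the blue caddy. First move the can and the tape measure out of the way, standing both upright on the grey mat; only then take the teal box and lay it flat in the yellow tray, inside its rim; finally put the can and the tape measure back in the caddy, each upright on the very spot it came from and the tape measure turned as it was before. Do not disturb the pipe ring and the nut lying on the plywood, and knock nothing over.

Things in the scene. Friction and masses are not known exactly. Their poses are not given: they have to be found in the camera images.
- spray_can_mid (a point): Upright aerosol can, 225 mm tall: white and red body 64 mm across, round yellow cap 62 mm across (the top 45 mm). It stands in the caddy at one end of the row, close to the teal box. About 0.23 to 0.37 kg. This point is on its axis, half-way up, 112 mm above its foot; z is up.
- tape_mid (a point): Upright white-and-yellow pocket tape measure, in the caddy at the other end of the row, 13 to 19 mm from the box. Thickness (x) 41 mm, grip across it; body 64 mm tall, 69 with its black button. Grip near the top, fingertips above the 35 mm high box. About 320 g. Point 34 mm above its foot; from it the body spans x -19 to 21 mm (low clip to -24), y -48 to 26 mm (hook to 48).
- teal_box_mid (a point): Small solid teal plastic box, 50 mm wide (x) by 75 mm long (y) by 35 mm high, about 120 g. It stands in the middle of the caddy, its length across the caddy; only about 5 mm are free between it and the can at the start. Grip it across its 50 mm width. This point is at its centre, 17.5 mm above its underside.
- caddy: Fixed blue steel caddy, 126 mm (x) by 216 mm (y); 28 mm high rails at x = -63 and 63 mm, 9 mm lips at the ends; black floor 4 mm above its underside. Can, box and tape measure stand in a row along its y: box at 0, the others at -63 and 63 mm, either way round. Origin: middle of its underside, on a plywood sheet whose top is 36 mm above the bench.
- mat: Fixed thin grey ribbed mat with a black border, 130 mm (x) by 200 mm (y), 3 mm thick, on the plywood, to the left or the right of the caddy: the side area for what is cleared away. Origin: middle of its underside.
- tray: Fixed shallow yellow tray with a cork-coloured bottom, inside 70 mm (x) by 95 mm (y); rim 12 mm and inner floor 5 mm above its underside; on the plywood, on the other side of the caddy from the mat. The teal box fits in flat, its 50 mm along x and 75 mm along y, with 10 mm to spare all round; fingertips should stay above the rim. Origin: middle of its underside.
- pipe_ring_mid (a point): Brown sawn pipe ring, 48 mm across, 30 mm high, on the plywood on the robot's side: a bystander, to be left alone. Point at its centre.
- nut_mid (a point): Brown hex nut, 28 by 24 mm, 18 mm high, flat on the plywood on the robot's side: a bystander, to be left alone. Point at its centre.
There are look-alikes about, which are no part of the job. There is more than one size of the part that bears spray_can_mid; the job needs the larger.

How it is judged:
By the outcome, as a careful person would: the job done as asked, in the order asked, and still so for the second after the job is handed in, with the robot touching nothing.
It also fails if it takes over 104 s, if anything falls off the work surface, if the arm or the gripper's body presses on something with over 40 N, if the wrist force passes 120 N, or if a joint passes its speed limit or range.

## Working session

There is one attempt and no reset: what is moved stays moved. The work goes in short steps, Python scripts to look and compute and a tool call to move; the robot and the scene stay as the last step left them, time stands still between calls to the robot, and variables do not carry over. Pictures are saved under pics/ and viewed, and the job is handed in when it is done.

Besides the shell and the picture viewer there is one more tool, called after "Call:" as name(argument=value, ...), one argument or row to a line, values as JSON. carry_out: Moves the arm, as the interface text tells. Shift numbers are shares of 0.05 m and turn numbers shares of 8 degrees, none past 1 either way. Its arguments: {"type":"object","properties":{"series":{"type":"array"}},"required":["series"]}

```bash
mkdir -p pics && ls && python3 - <<'E'
from plant import ctrl
import cv2, numpy as np
print(ctrl.get_state())
for n in ("top","side"):
    p=ctrl.capture(n); cv2.imwrite(f"pics/{n}0.png",p["image"])
    print(n,{k:v for k,v in p.items() if k!="image"})
    for q in ["spray_can_mid","tape_mid","teal_box_mid","caddy","mat","tray","pipe_ring_mid","nut_mid"]:
        for r in ctrl.boxes_of(p,q): print(q,{k:(np.round(v,3).tolist() if k!='shot' else v) for k,v in r.items()})
E
```

```text
pics
{'time_s': 0.0, 'joint_pos': array([ 1.12499672e+00,  2.41396520e-01,  3.69898276e-03,  1.33520200e+00,
       -1.54149829e-05,  1.57077042e+00]), 'qvel': array([-0.00053416,  0.00042954, -0.00086464,  0.00116363,  0.00111135,
        0.00038689]), 'effort': array([-4.17598517e-05, -3.72321761e+01,  2.52406704e+01,  1.69132400e-02,
       -1.45476197e-04,  2.99002018e-06]), 'position': array([0.21531566, 0.45054872, 0.23041155]), 'tcp_rot': array([ 0.34798117,  1.54283072, -0.35123069]), 'wrist_force': array([-0.53549947, -0.7692825 , -0.1330472 ]), 'moment': array([-0.04889796,  0.00622003,  0.04091819]), 'opening': 1.0001969325453095}
top {'fx': 493.33580312988784, 'fy': 493.33580312988784, 'cx': 278.26902955717105, 'cy': 206.84315731514027, 'position': array([-0.0139418 ,  0.18542892,  1.59363967]), 'orientation': array([-1.92230756,  2.22661537, -0.32764399]), 'shot': 1}
spray_can_mid {'location': [0.427, 0.496, 0.134], 'conf': 0.92}
spray_can_mid {'location': [0.435, 0.089, 0.241], 'conf': 0.87}
spray_can_mid {'location': [0.45, 0.025, 0.077], 'conf': 0.19}
tape_mid {'locat
[... 697 characters left out ...]
962,  0.50504487, -0.3209391 ]), 'shot': 2}
spray_can_mid {'location': [0.427, 0.485, 0.092], 'conf': 0.83}
spray_can_mid {'location': [0.439, 0.06, 0.172], 'conf': 0.68}
spray_can_mid {'location': [0.46, -0.058, 0.077], 'conf': 0.23}
tape_mid {'location': [0.463, -0.06, 0.077], 'conf': 0.79}
tape_mid {'location': [0.358, 0.253, 0.048], 'conf': 0.47}
teal_box_mid {'location': [0.433, 0.008, 0.073], 'conf': 0.77}
caddy {'location': [0.415, -0.042, 0.049], 'conf': 0.89}
mat {'location': [0.455, 0.3, 0.033], 'conf': 0.79}
tray {'location': [0.466, -0.298, 0.04], 'conf': 0.64}
pipe_ring_mid {'location': [0.352, -0.271, 0.053], 'conf': 0.7}
nut_mid {'location': [0.359, 0.257, 0.048], 'conf': 0.5}
```

View pics/top0.png

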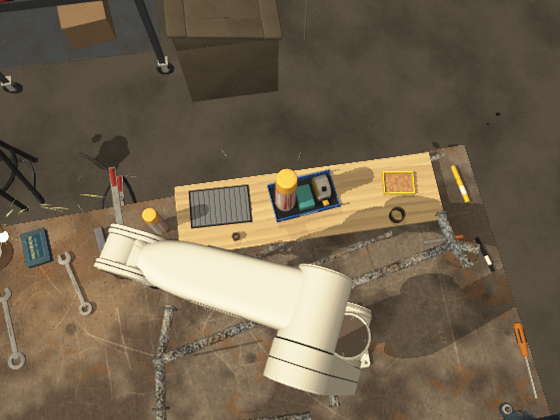

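View pics/side0.png

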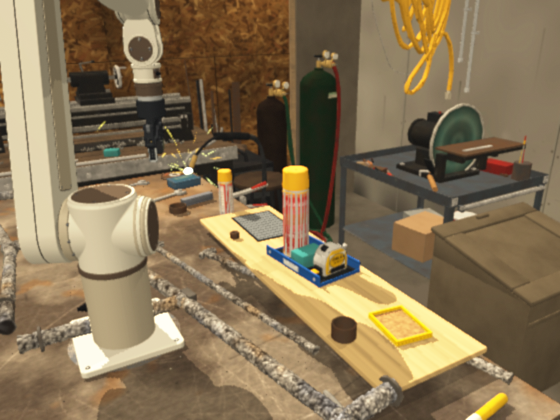

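```bash
cat > h.py <<'E'
from plant import ctrl
import cv2, numpy as np
from scipy.spatial.transform import Rotation as R
def Kof(p): return np.array([[p["fx"],0,p["cx"]],[0,p["fy"],p["cy"]],[0,0,1.]])
def back(p,uv,z):
    uv=np.atleast_2d(np.asarray(uv,float)); d=np.c_[(uv[:,0]-p["cx"])/p["fx"],(uv[:,1]-p["cy"])/p["fy"],np.ones(len(uv))]
    d=R.from_rotvec(p["orientation"]).apply(d); t=(z-p["position"][2])/d[:,2]
    return p["position"]+d*t[:,None]
def proj(p,X):
    X=np.atleast_2d(np.asarray(X,float)); c=R.from_rotvec(p["orientation"]).inv().apply(X-p["position"])
    return np.c_[c[:,0]/c[:,2]*p["fx"]+p["cx"],c[:,1]/c[:,2]*p["fy"]+p["cy"]]
def crop(p,x0,y0,x1,y1,s,name):
    im=cv2.resize(p["image"][y0:y1,x0:x1],None,fx=s,fy=s,interpolation=cv2.INTER_CUBIC); cv2.imwrite("pics/"+name,im)
E
python3 - <<'E'
from h import *
import pickle
ps={n:ctrl.capture(n) for n in("top","side")}
pickle.dump(ps,open("p0.pkl","wb"))
crop(ps["top"],255,155,355,230,8,"c_top.png")
crop(ps["side"],255,160,375,290,5,"c_side.png")
crop(ps["top"],170,165,270,240,8,"c_mat.png")
crop(ps["top"],370,150,450,230,7,"c_tray.png")
E
```

```text
(no output)
```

View pics/c_top.png

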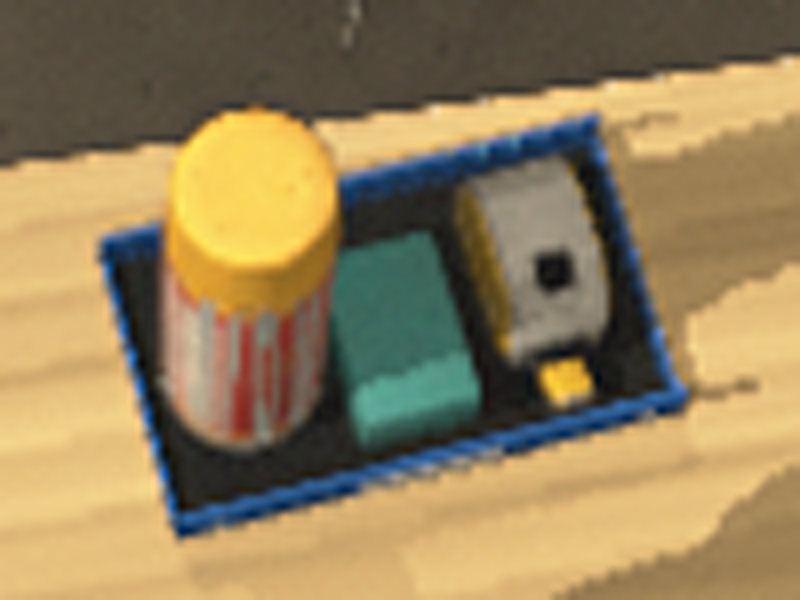

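View pics/c_side.png

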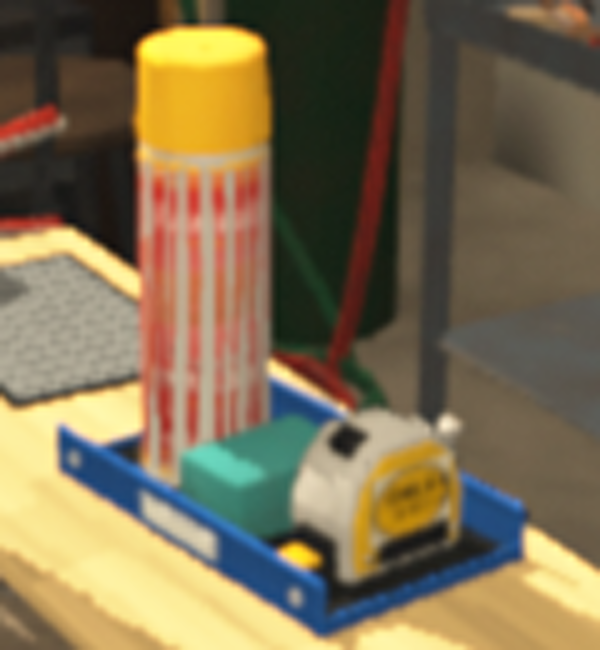

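View pics/c_mat.png

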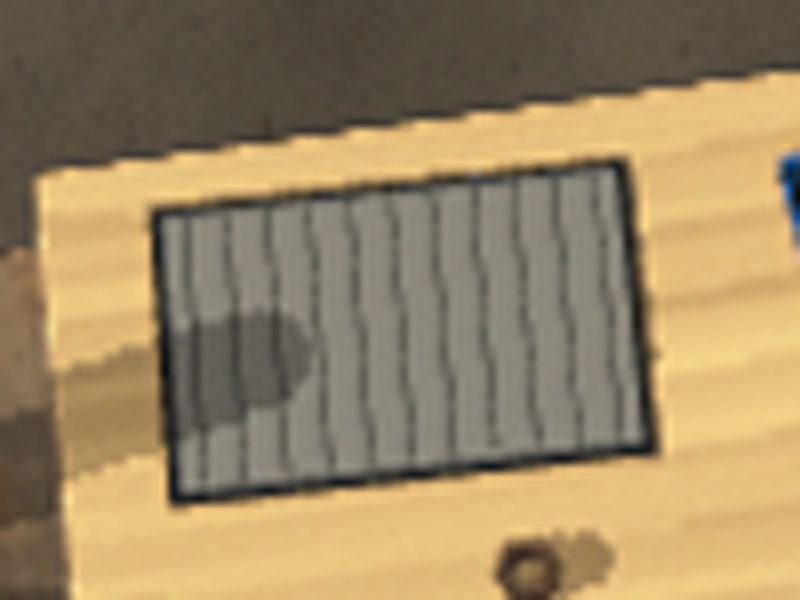

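View pics/c_tray.png

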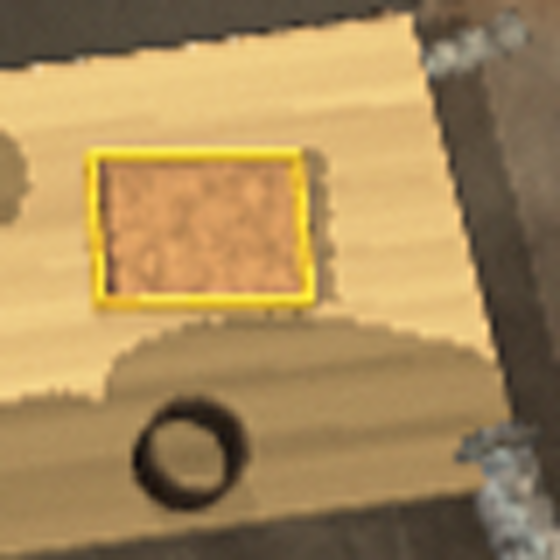

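```bash
cat > fit.py <<'E'
from h import *
import pickle
from scipy.optimize import least_squares
def fit(P,pts,crs):
    # pts: model corners (local), crs: pixels
    def f(q):
        c,s=np.cos(q[2]),np.sin(q[2]); W=np.c_[q[0]+c*pts[:,0]-s*pts[:,1],q[1]+s*pts[:,0]+c*pts[:,1],pts[:,2]]
        return (proj(P,W)-crs).ravel()
    r=least_squares(f,[0.45,0,0]); return r.x,np.abs(r.fun).max()
def rect(a,b,z): return np.array([[a,b,z],[a,-b,z],[-a,-b,z],[-a,b,z]])
def pix(l,s,ox,oy): return (np.array(l,float)+.5)/s-.5+[ox,oy]
E
python3 - <<'E'
from fit import *
ps=pickle.load(open("p0.pkl","rb")); T=ps["top"];S=ps["side"]
print("caddy",fit(T,rect(.063,.108,.064),pix([(103,243),(597,118),(685,400),(178,525)],8,255,155)))
print("mat",fit(T,rect(.065,.1,.039),pix([(152,210),(626,160),(657,453),(173,503)],8,170,165)))
print("tray o",fit(T,rect(.0385,.051,.048),pix([(85,150),(303,148),(318,303),(97,310)],7,370,150)))
print("tray b",back(T,pix([(85,150),(303,148),(318,303),(97,310)],7,370,150),.048))
# teal top face z=.075: corners
t=pix([(335,258),(430,233),(472,350),(350,380)],8,255,155)
print("teal",back(T,t,.075)); 
# can cap top centre z=.265, radius .031
print("cantop",back(T,pix([(257,187)],8,255,155),.265), back(T,pix([(170,187)],8,255,155),.265),back(T,pix([(340,187)],8,255,155),.265))
# tape top outline z .104 crop
print("tape",back(T,pix([(460,190),(570,160),(607,330),(510,360)],8,255,155),.10))
print("button",back(T,pix([(553,270)],8,255,155),.108),"hook",back(T,pix([(567,383)],8,255,155),.05))
print("side cantop",back(S,pix([(202,47)],5,255,160),.265))
E
```

```text
caddy (array([0.45989546, 0.02171248, 0.10990191]), np.float64(0.8353850696103109))
mat (array([ 0.46908657,  0.29728256, -0.03438175]), np.float64(0.7132872358918974))
tray o (array([ 0.46218853, -0.29839576, -0.12830028]), np.float64(0.5389660155811384))
tray b [[ 0.50843489 -0.25201108  0.048     ]
 [ 0.49436953 -0.3554467   0.048     ]
 [ 0.41719999 -0.34507291  0.048     ]
 [ 0.42890335 -0.2411097   0.048     ]]
teal [[ 0.48571087  0.0414429   0.075     ]
 [ 0.49071964  0.00149177  0.075     ]
 [ 0.43904011 -0.00710374  0.075     ]
 [ 0.43367714  0.04360893  0.075     ]]
cantop [[0.45365512 0.08282637 0.265     ]] [[0.45814529 0.11357354 0.265     ]] [[0.44937011 0.05348402 0.265     ]]
tape [[ 0.49867987 -0.01039789  0.1       ]
 [ 0.50491133 -0.05636463  0.1       ]
 [ 0.43202411 -0.05844228  0.1       ]
 [ 0.4253029  -0.01815659  0.1       ]]
button [[ 0.45736447 -0.04031505  0.108     ]] hook [[ 0.42691535 -0.04638746  0.05      ]]
side cantop [[0.45293306 0.07968118 0.265     ]]
```

```bash
cat > ov.py <<'E'
from fit import *
def box(q,x0,x1,y0,y1,z0,z1):
    c,s=np.cos(q[2]),np.sin(q[2])
    L=np.array([(x,y) for x,y in((x0,y0),(x1,y0),(x1,y1),(x0,y1))])
    W=np.c_[q[0]+c*L[:,0]-s*L[:,1],q[1]+s*L[:,0]+c*L[:,1]]
    out=[]
    for i in range(4):
        j=(i+1)%4
        out+=[(np.r_[W[i],z0],np.r_[W[j],z0]),(np.r_[W[i],z1],np.r_[W[j],z1]),(np.r_[W[i],z0],np.r_[W[i],z1])]
    return out
def circ(x,y,z,r):
    a=np.linspace(0,2*np.pi,33); P=np.c_[x+r*np.cos(a),y+r*np.sin(a),a*0+z]
    return list(zip(P[:-1],P[1:]))
def draw(P,x0,y0,x1,y1,s,name,items):
    im=cv2.resize(P["image"][y0:y1,x0:x1],None,fx=s,fy=s,interpolation=cv2.INTER_CUBIC)
    for segs,col in items:
        for a,b in segs:
            u=(proj(P,[a,b])-[x0,y0]+.5)*s-.5
            cv2.line(im,tuple(int(v) for v in np.round(u[0])),tuple(int(v) for v in np.round(u[1])),col,1,cv2.LINE_AA)
    cv2.imwrite("pics/"+name,im)
def loc(q,x,y):
    c,s=np.cos(q[2]),np.sin(q[2]); return q[0]+c*x-s*y,q[1]+s*x+c*y
def items(q,can,tape,teal):
    it=[(box(q,-.063,.063,-.108,.108,.036,.064),(255,0,255))]
    it+=[(circ(*can,.265,.031)+circ(*can,.22,.032)+circ(*can,.04,.032),(255,255,0))]
    # tape frame y -> -x
    it+=[(box(tape,-.019,.021,-.048,.026,.040,.104),(0,255,0))]
    it+=[(box(teal,-.025,.025,-.0375,.0375,.040,.075),(0,0,255))]
    return it
E
cat > o1.py <<'E'
from ov import *
import sys
ps=pickle.load(open("p0.pkl","rb"))
q=[.4595,.0215,.11]
can=loc(q,0,.063); tape=(*loc(q,0,-.063),q[2]+np.pi/2)
teal=(*loc(q,0,0),q[2]+np.pi/2)
it=items(q,can,tape,teal)
draw(ps["top"],255,155,355,230,8,"o_top.png",it); draw(ps["side"],255,160,375,290,5,"o_side.png",it)
E
python3 o1.py
```

```text
(no output)
```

View pics/o_top.png

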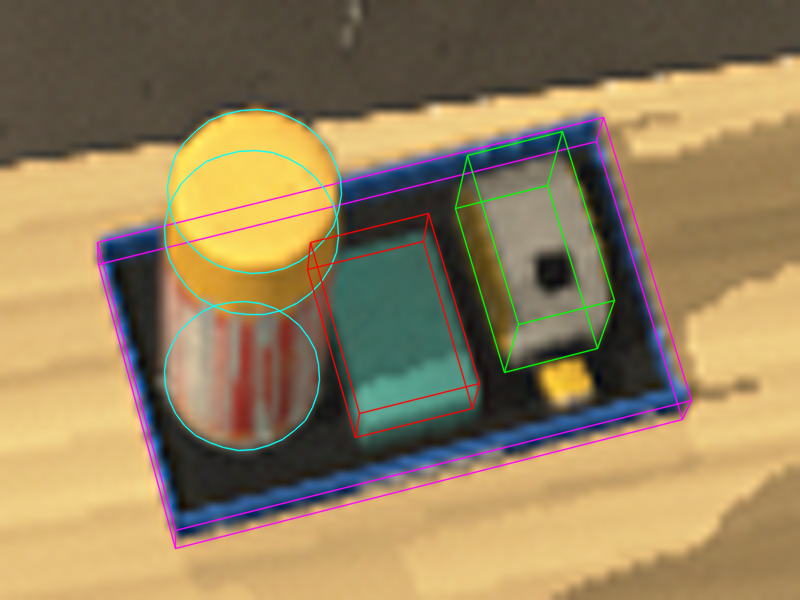

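View pics/o_side.png

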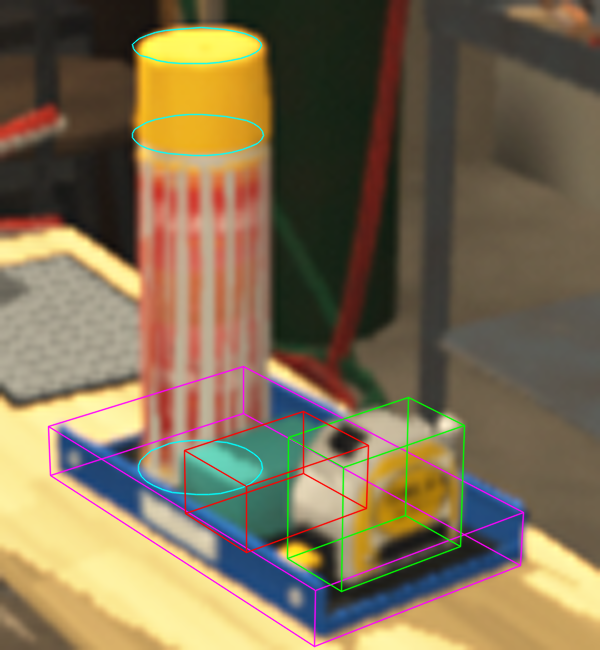

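```bash
cat > rel.py <<'E'
from h import *
# give target TCP pos and jaw yaw (direction of tool y in world, mod pi) -> shifts in tool axes
def rel(target,yaw):
    s=ctrl.get_state(); M=R.from_rotvec(s["tcp_rot"])
    y=M.as_matrix()[:,1]; cy=np.arctan2(y[1],y[0])
    d=(yaw-cy+np.pi/2)%np.pi-np.pi/2
    t=M.inv().apply(np.asarray(target)-s["position"])
    # wanted orientation error
    Mt=np.array([[0,0,-1.],[0,0,0],[0,0,0]]).T
    yv=np.array([np.cos(cy+d),np.sin(cy+d),0]); xv=np.array([0,0,-1.]); Rt=R.from_matrix(np.c_[xv,yv,np.cross(xv,yv)])
    e=(M.inv()*Rt).as_rotvec(degrees=True)
    print("t",s["time_s"],"pos",np.round(s["position"],4),"axes\n",np.round(M.as_matrix(),3),"\nq",np.round(s["joint_pos"],3),"F",np.round(s["wrist_force"],1),"open",round(s["opening"],3))
    print("shift shares (tool)",np.round(t/.05,3),"turn shares",np.round(e/8,3),"yaw delta deg",np.degrees(d))
E
python3 - <<'E'
from rel import *
rel([.4535,.0825,.33],np.pi/2+.11)
E
```

```text
t 1.0 pos [0.2156 0.4512 0.2313] axes
 [[ 0.     0.431  0.902]
 [ 0.     0.902 -0.431]
 [-1.     0.    -0.   ]] 
q [1.125 0.241 0.005 1.335 0.    1.571] F [-0.1 -0.1 -0.6] open 1.0
shift shares (tool) [-1.974 -4.601  7.472] turn shares [-3.98  0.   -0.  ] yaw delta deg 31.842737133549342
```

Call:
carry_out(
  series=[
    [1,-0.5,0,0,0,0,0],
    [1,-0.7,0,0,0,0,0],
    [1,-0.7,0,0,0,0,0],
    [1,-0.07,-0.35,0.57,0,0,0],
    [1,0,-0.35,0.57,0,0,0],
    [1,0,-0.35,0.57,0,0,0],
    [1,0,-0.35,0.57,0,0,0],
    [1,0,-0.35,0.57,0,0,0],
    [1,0,-0.35,0.57,0,0,0],
    [1,0,-0.35,0.57,0,0,0],
    [1,0,-0.35,0.57,0,0,0],
    [1,0,-0.35,0.57,0,0,0],
    [1,0,-0.35,0.57,0,0,0],
    [1,0,-0.35,0.57,0,0,0],
    [1,0,-0.35,0.57,0,0,0],
    [1,0,-0.35,0.57,-0.99,0,0],
    [1,0,0,0,-0.99,0,0],
    [1,0,0,0,-1,0,0],
    [1,0,0,0,-1,0,0],
    [1,0,0,0,0,0,0],
  ],
)

```text
time_s: 3.0
position: [0.4519, 0.0859, 0.3298]
tcp_rot: [-0.086, 1.569, 0.086]
wrist_force: [-0.2, 1.0, 0.4]
opening: 1.001
```

```bash
python3 - <<'E'
from rel import *
import pickle
rel([.4535,.0825,.33],np.pi/2+.11)
ps={n:ctrl.capture(n) for n in("top","side")}
pickle.dump(ps,open("p1.pkl","wb"))
crop(ps["top"],235,130,355,230,6,"d_top.png")
crop(ps["side"],225,90,375,290,4,"d_side.png")
E
```

```text
t 3.0 pos [0.4519 0.0859 0.3298] axes
 [[-0.    -0.109  0.994]
 [-0.     0.994  0.109]
 [-1.    -0.    -0.   ]] 
q [ 0.188  0.139  0.133  1.564 -0.     0.079] F [-0.2  1.   0.4] open 1.001
shift shares (tool) [-0.004 -0.072  0.025] turn shares [-0.006 -0.     0.   ] yaw delta deg 0.04456199929322543
```

View pics/d_top.png

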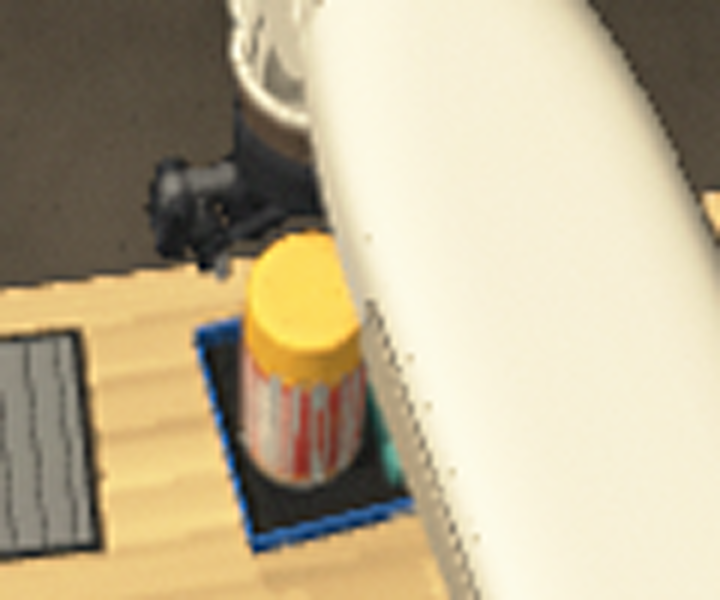

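View pics/d_side.png

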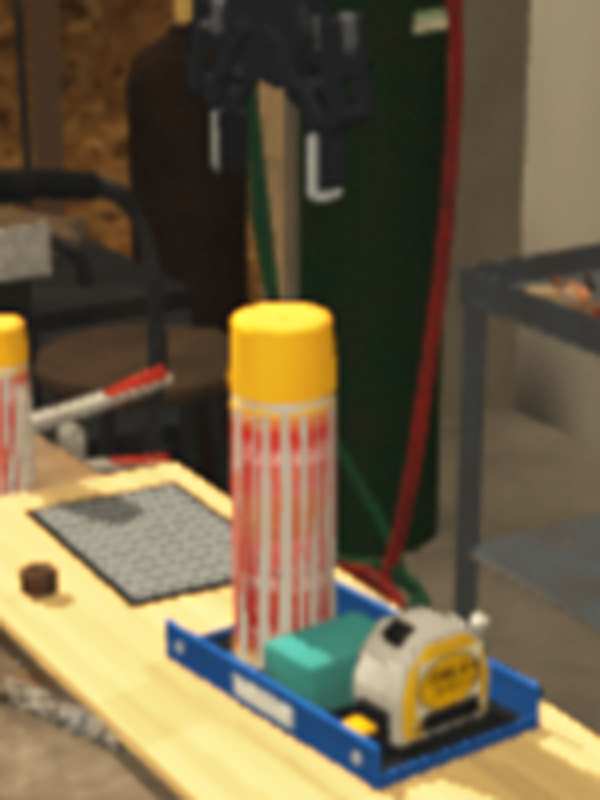

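```bash
python3 - <<'E'
from fit import *
S=pickle.load(open("p1.pkl","rb"))["side"]
pm=lambda l:pix(l,4,225,90)
print(back(S,pm([(228,168),(324,196),(276,182)]),.343), back(S,pm([(281,318)]),.265))
s=ctrl.get_state()["position"]; print(s)
print("tcp pix in crop",(proj(S,[[*s[:2],.343],[.4535,.0825,.265],[.4535,.0825,.22]])-[225,90]+.5)*4)
E
```

```text
[[0.45520833 0.14752225 0.343     ]
 [0.4637194  0.04892779 0.343     ]
 [0.45960627 0.09657535 0.343     ]] [[0.45213528 0.07891144 0.265     ]]
[0.45175798 0.08614471 0.3298122 ]
tcp pix in crop [[273.88367681 187.22896449]
 [280.44196954 316.75356788]
 [280.91770488 388.11263982]]
```

Call:
carry_out(
  series=[
    [1,0,-0.072,0.03,0,0,0],
    [1,0.4,0,0,0,0,0],
    [1,0.5,0,0,0,0,0],
    [1,0.5,0,0,0,0,0],
    [1,0.4,0,0,0,0,0],
    [1,0.3,0,0,0,0,0],
    [1,0,0,0,0,0,0],
  ],
)

```text
time_s: 3.8
position: [0.4521, 0.0823, 0.2227]
tcp_rot: [-0.086, 1.574, 0.085]
wrist_force: [-0.6, -0.9, 0.3]
opening: 1.003
```

```bash
python3 - <<'E'
from rel import *
rel([.4535,.0825,.225],np.pi/2+.11)
S=ctrl.capture("side")
crop(S,225,90,375,290,4,"e_side.png")
E
```

```text
t 3.8 pos [0.4521 0.0823 0.2227] axes
 [[-0.005 -0.109  0.994]
 [-0.001  0.994  0.109]
 [-1.    -0.    -0.005]] 
q [ 0.18   0.169 -0.108  1.298 -0.     0.071] F [-0.6 -0.9  0.3] open 1.003
shift shares (tool) [-0.046  0.     0.027] turn shares [-0.008 -0.034  0.003] yaw delta deg 0.0659830290539242
```

View pics/e_side.png

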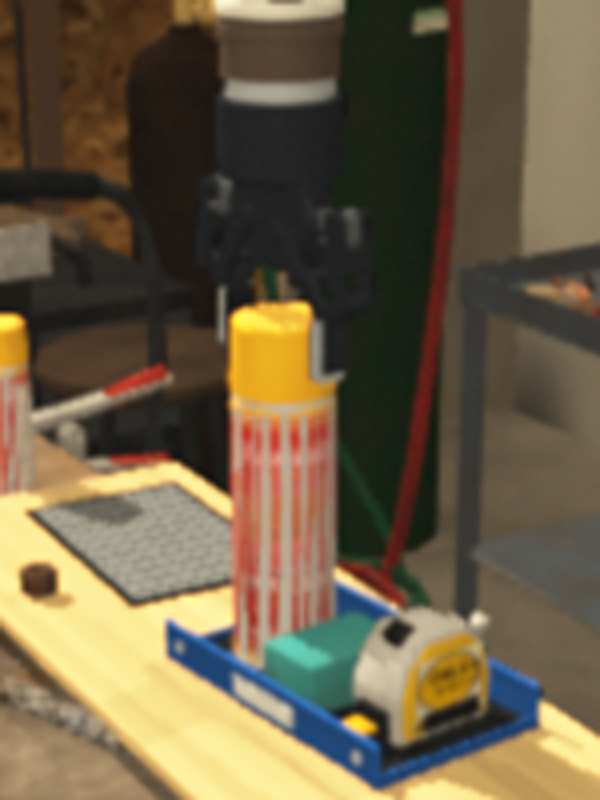

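Call:
carry_out(
  series=[
    [0.8,0,0,0,0,0,0],
    [0.72,0,0,0,0,0,0],
    [0.5,0,0,0,0,0,0],
    [0.3,0,0,0,0,0,0],
    [0.3,0,0,0,0,0,0],
    [0.3,0,0,0,0,0,0],
    [0.3,0,0,0,0,0,0],
  ],
)

```text
time_s: 4.55
position: [0.4549, 0.083, 0.2268]
tcp_rot: [-0.086, 1.565, 0.087]
wrist_force: [-0.1, 0.8, 5.6]
opening: 0.702
```

```bash
python3 - <<'E'
from rel import *
rel([.4535,.0825,.30],np.pi/2+.11)
S=ctrl.capture("side")
crop(S,225,90,375,290,4,"f_side.png")
E
```

```text
t 4.55 pos [0.4549 0.083  0.2268] axes
 [[ 0.004 -0.11   0.994]
 [ 0.001  0.994  0.11 ]
 [-1.     0.     0.004]] 
q [ 0.18   0.165 -0.102  1.299  0.     0.071] F [-0.1  0.8  5.6] open 0.702
shift shares (tool) [-1.463 -0.007 -0.023] turn shares [-0.001  0.031 -0.003] yaw delta deg 0.008224396229494451
```

View pics/f_side.png

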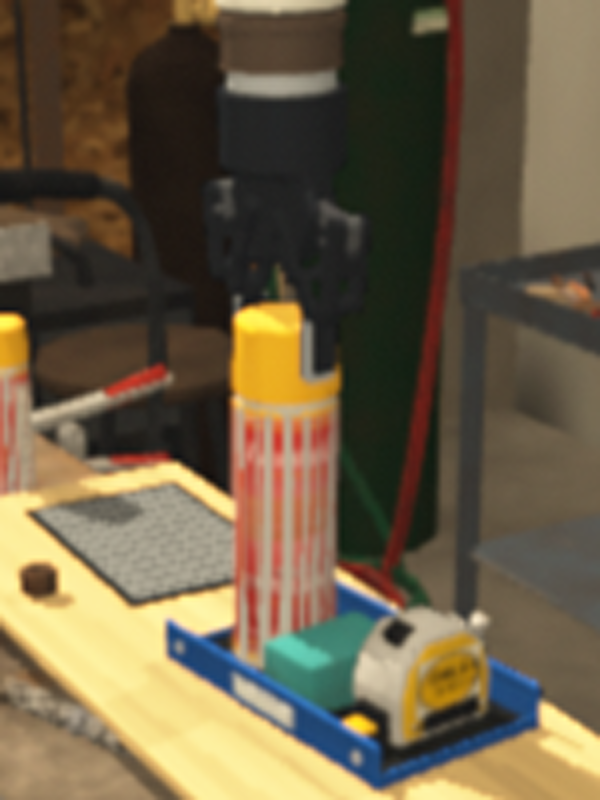

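Call:
carry_out(
  series=[
    [0.3,-0.1,0,0,0,0,0],
    [0.3,-0.2,0,0,0,0,0],
    [0.3,-0.3,0,0,0,0,0],
    [0.3,-0.4,0,0,0,0,0],
    [0.3,-0.3,0,0,0,0,0],
    [0.3,-0.1,0,0,0,0,0],
    [0.3,0,0.17,0.03,0,0,0],
    [0.3,0,0.3,0.05,0,0,0],
    [0.3,0,0.5,0.08,0,0,0],
    [0.3,0,0.5,0.09,0,0,0],
    [0.3,0,0.5,0.09,0,0,0],
    [0.3,0,0.5,0.09,0,0,0],
    [0.3,0,0.5,0.09,0,0,0],
    [0.3,0,0.5,0.09,0,0,0],
    [0.3,0,0.5,0.09,0,0,0],
    [0.3,0,0.5,0.09,0,0,0],
    [0.3,0,0.4,0.06,0,0,0],
    [0.3,0,0.2,0.03,0,0,0],
    [0.3,0,0.1,0.01,0,0,0],
    [0.3,0,0,0,0,0,0],
  ],
)

```text
time_s: 6.6
position: [0.4692, 0.3447, 0.294]
tcp_rot: [-0.088, 1.57, 0.086]
wrist_force: [0.4, -0.0, -3.1]
opening: 0.698
```

```bash
python3 - <<'E'
from rel import *
import pickle
rel([.469,.345,.225],np.pi/2+.11)
T=ctrl.capture("top");S=ctrl.capture("side")
pickle.dump(dict(top=T,side=S),open("p2.pkl","wb"))
rel([.469,.345,.225],np.pi/2+.11)
cv2.imwrite("pics/g_top.png",T["image"])
crop(S,195,90,375,290,4,"g_side.png")
E
```

```text
t 6.6 pos [0.4692 0.3447 0.294 ] axes
 [[-0.001 -0.11   0.994]
 [-0.001  0.994  0.11 ]
 [-1.    -0.001 -0.001]] 
q [ 0.634  0.398  0.387  1.561 -0.     0.523] F [ 0.4 -0.  -3.1] open 0.698
shift shares (tool) [ 1.38e+00  8.00e-03 -1.00e-03] turn shares [ 0.004 -0.01   0.007] yaw delta deg -0.03223642461753287
t 6.7 pos [0.4695 0.3438 0.2947] axes
 [[-0.    -0.109  0.994]
 [-0.001  0.994  0.109]
 [-1.    -0.001 -0.   ]] 
q [ 0.632  0.397  0.387  1.561 -0.     0.523] F [-1.  -0.3 -2.4] open 0.695
shift shares (tool) [ 1.393  0.027 -0.006] turn shares [-0.005 -0.003  0.005] yaw delta deg 0.041077660726095394
```

View pics/g_side.png

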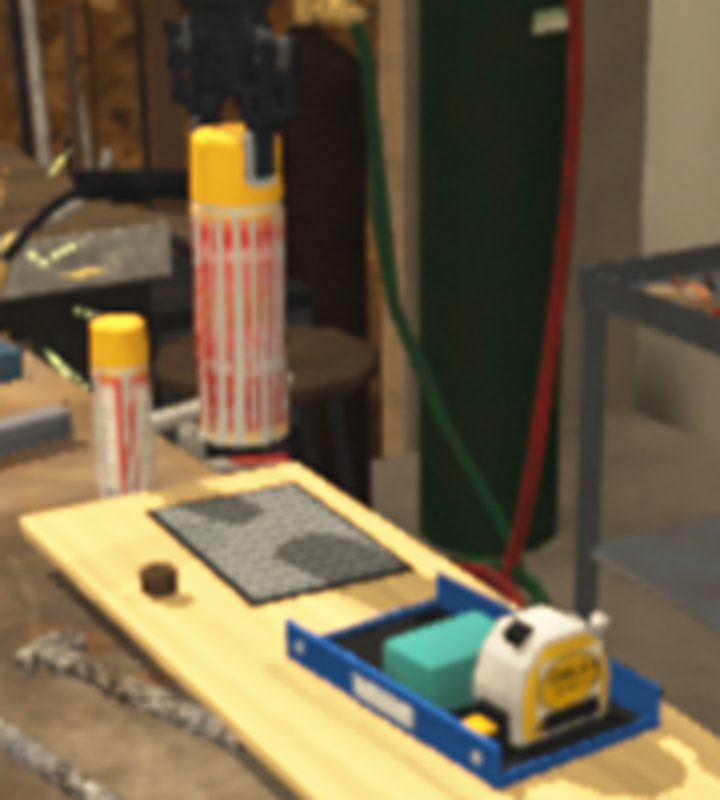

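View pics/g_top.png

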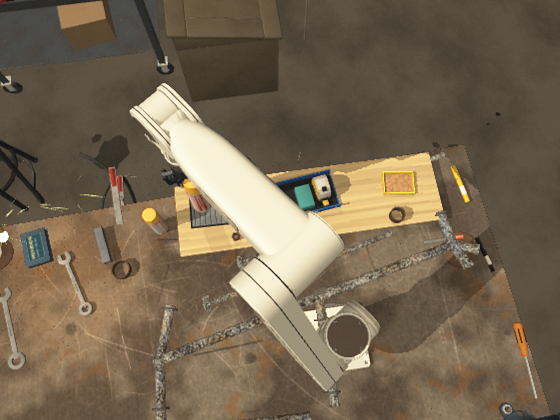

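Call:
carry_out(
  series=[
    [0.3,0.2,0,0,0,0,0],
    [0.3,0.3,0,0,0,0,0],
    [0.3,0.3,0,0,0,0,0],
    [0.3,0.3,0,0,0,0,0],
    [0.3,0.15,0,0,0,0,0],
    [0.3,0.1,0,0,0,0,0],
    [0.3,0.05,0,0,0,0,0],
    [0.3,0,0,0,0,0,0],
    [0.3,0,0,0,0,0,0],
  ],
)

```text
time_s: 7.6
position: [0.47, 0.3444, 0.2259]
tcp_rot: [-0.086, 1.567, 0.086]
wrist_force: [-0.1, -1.2, 1.1]
opening: 0.7
```

```bash
python3 - <<'E'
from rel import *
rel([.469,.345,.225],np.pi/2+.11)
S=ctrl.capture("side")
rel([.469,.345,.225],np.pi/2+.11)
crop(S,195,90,375,290,4,"h_side.png")
E
```

```text
t 7.6 pos [0.47   0.3444 0.2259] axes
 [[ 0.002 -0.109  0.994]
 [ 0.     0.994  0.109]
 [-1.     0.     0.002]] 
q [ 6.330e-01  4.080e-01  2.260e-01  1.388e+00 -1.000e-03  5.230e-01] F [-0.1 -1.2  1.1] open 0.7
shift shares (tool) [ 0.018  0.015 -0.018] turn shares [-0.003  0.012 -0.001] yaw delta deg 0.021651261549174215
t 7.65 pos [0.47   0.3444 0.2259] axes
 [[ 0.002 -0.109  0.994]
 [ 0.     0.994  0.109]
 [-1.     0.     0.002]] 
q [ 6.330e-01  4.080e-01  2.260e-01  1.388e+00 -1.000e-03  5.230e-01] F [-0.5 -1.6  2.3] open 0.696
shift shares (tool) [ 0.018  0.014 -0.018] turn shares [-0.002  0.013 -0.001] yaw delta deg 0.018078766039566357
```

View pics/h_side.png

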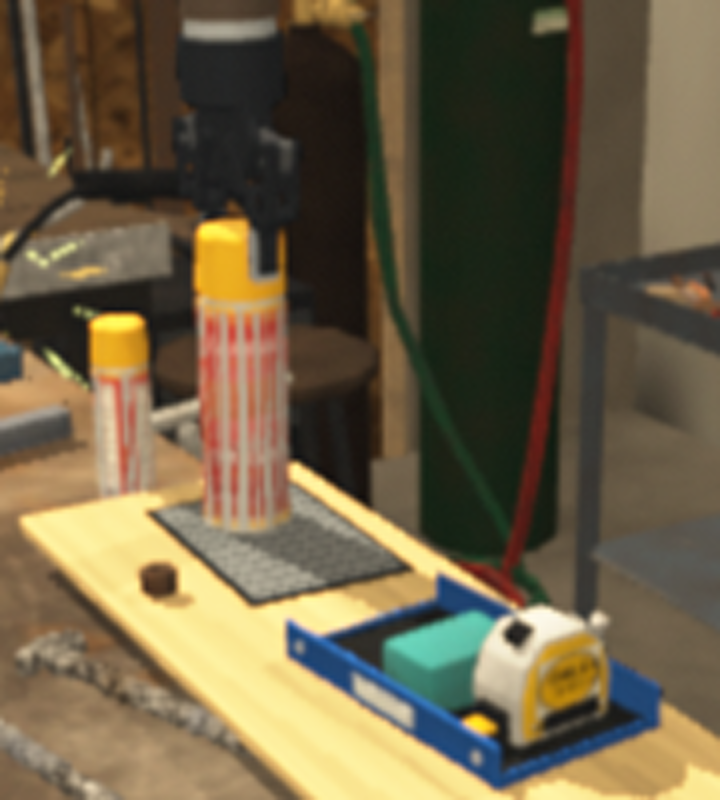

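Call:
carry_out(
  series=[
    [0.75,0,0,0,0,0,0],
    [0.85,0,0,0,0,0,0],
    [1,0,0,0,0,0,0],
    [1,0,0,0,0,0,0],
    [1,0,0,0,0,0,0],
    [1,-0.2,0,0,0,0,0],
    [1,-0.5,0,0,0,0,0],
    [1,-0.6,0,0,0,0,0],
    [1,-0.6,0,0,0,0,0],
    [1,-0.3,0,0,0,0,0],
    [1,0,0,0,0,0,0],
  ],
)

```text
time_s: 8.75
position: [0.4706, 0.3453, 0.3386]
tcp_rot: [-0.083, 1.563, 0.089]
wrist_force: [0.1, 0.5, 0.2]
opening: 1.001
```

Call:
carry_out(
  series=[
    [1,0,-0.3,-0.03,0,0,0],
    [1,0,-0.5,-0.06,0,0,0],
    [1,0,-0.6,-0.07,0,0,0],
    [1,0,-0.6,-0.07,0,0,0],
    [1,0,-0.6,-0.07,0,0,0],
    [1,0,-0.6,-0.07,0,0,0],
    [1,0,-0.6,-0.07,0,0,0],
    [1,0,-0.6,-0.07,0,0,0],
    [1,0,-0.6,-0.07,0,0,0],
    [1,0,-0.6,-0.07,0,0,0],
    [1,0,-0.6,-0.07,0,0,0],
    [1,0,-0.6,-0.07,0,0,0],
    [1,0,-0.5,-0.07,0,0,0],
    [0.7,0,-0.33,-0.05,0,0,0],
    [0.7,0,0,0,0,0,0],
    [0.7,0,0,0,0,0,0],
  ],
)

```text
time_s: 10.35
position: [0.4651, -0.0401, 0.3337]
tcp_rot: [-0.085, 1.571, 0.086]
wrist_force: [0.3, -0.0, 0.5]
opening: 0.702
```

```bash
python3 - <<'E'
from rel import *
import pickle
rel([.467,-.0395,.12],np.pi/2+.11)
T=ctrl.capture("top");S=ctrl.capture("side")
pickle.dump(dict(top=T,side=S),open("p3.pkl","wb"))
rel([.467,-.0395,.12],np.pi/2+.11)
cv2.imwrite("pics/i_top.png",T["image"])
cv2.imwrite("pics/i_side.png",S["image"])
crop(T,255,155,355,230,8,"i_topc.png")
E
```

```text
t 10.35 pos [ 0.4651 -0.0401  0.3337] axes
 [[-0.002 -0.108  0.994]
 [ 0.     0.994  0.108]
 [-1.     0.001 -0.002]] 
q [-0.086  0.156  0.162  1.58   0.    -0.195] F [ 0.3 -0.   0.5] open 0.702
shift shares (tool) [4.274 0.005 0.049] turn shares [-0.011 -0.016 -0.005] yaw delta deg 0.09037572888762867
t 10.45 pos [ 0.4656 -0.0393  0.3342] axes
 [[-0.001 -0.11   0.994]
 [ 0.     0.994  0.11 ]
 [-1.     0.    -0.001]] 
q [-0.084  0.156  0.163  1.58   0.    -0.195] F [-0.2 -0.  -0.2] open 0.7
shift shares (tool) [ 4.284 -0.009  0.033] turn shares [ 0.003 -0.009 -0.003] yaw delta deg -0.020773920057018346
```

View pics/i_side.png

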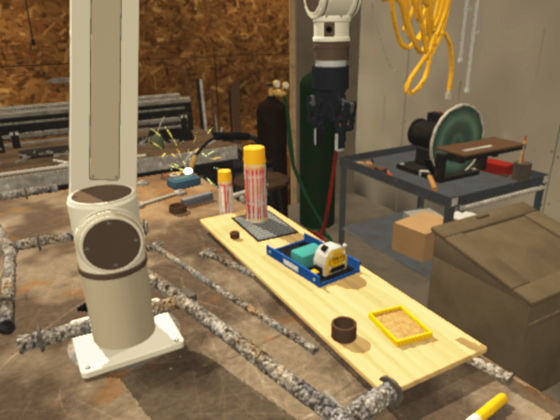

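View pics/i_top.png

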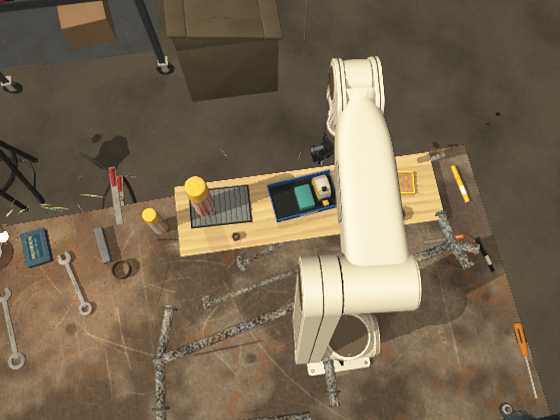

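```bash
cat > o2.py <<'E'
from ov import *
ps=pickle.load(open("p3.pkl","rb"))
q=[.4610,.0215,.11]
can=(.4695,.345); tape=(.467,-.0395,q[2]+np.pi/2); teal=(.4615,.023,q[2]+np.pi/2)
it=items(q,can,tape,teal)
draw(ps["top"],260,160,340,225,9,"o2_top.png",it); draw(ps["side"],255,220,375,290,6,"o2_side.png",it)
E
python3 o2.py
```

```text
(no output)
```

View pics/o2_top.png

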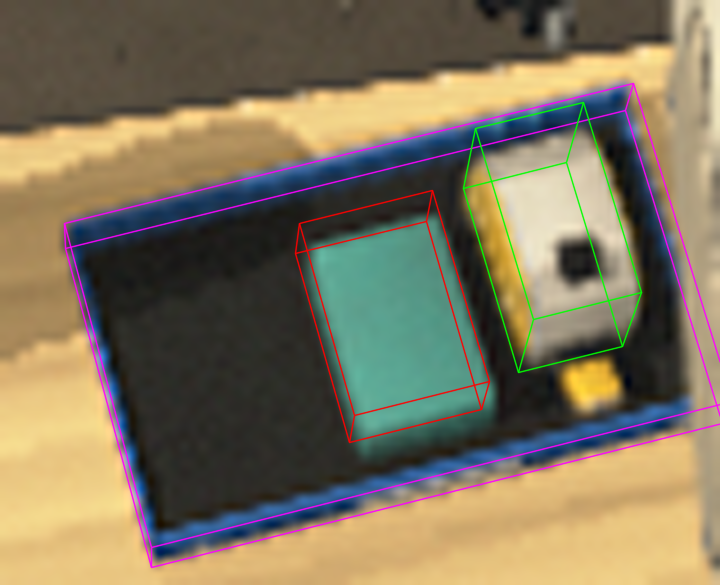

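View pics/o2_side.png

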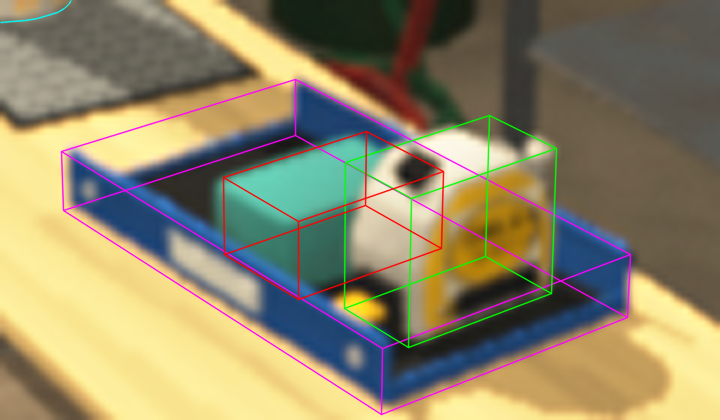

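Call:
carry_out(
  series=[
    [0.7,0.2,0.01,0.12,0,0,0],
    [0.7,0.5,0,0.13,0,0,0],
    [0.7,0.6,0,0,0,0,0],
    [0.7,0.6,0,0,0,0,0],
    [0.7,0.6,0,0,0,0,0],
    [0.7,0.6,0,0,0,0,0],
    [0.7,0.6,0,0,0,0,0],
    [0.7,0.4,0,0,0,0,0],
    [0.7,0.2,0,0,0,0,0],
    [0.7,0,0,0,0,0,0],
    [0.7,0,0,0,0,0,0],
  ],
)

```text
time_s: 11.55
position: [0.4791, -0.0375, 0.1203]
tcp_rot: [-0.087, 1.568, 0.087]
wrist_force: [0.2, 0.7, 0.9]
opening: 0.697
```

```bash
python3 - <<'E'
from rel import *
rel([.478,-.0378,.079],np.pi/2+.11)
S=ctrl.capture("side");T=ctrl.capture("top")
rel([.478,-.0378,.079],np.pi/2+.11)
crop(S,265,170,385,290,5,"j_side.png")
crop(T,255,155,355,230,8,"j_top.png")
E
```

```text
t 11.55 pos [ 0.4791 -0.0375  0.1203] axes
 [[ 0.001 -0.11   0.994]
 [-0.     0.994  0.11 ]
 [-1.    -0.     0.001]] 
q [-0.078  0.283 -0.242  1.045  0.    -0.189] F [0.2 0.7 0.9] open 0.697
shift shares (tool) [ 0.825 -0.004 -0.024] turn shares [0.005 0.006 0.001] yaw delta deg -0.03792284525598052
t 11.65 pos [ 0.4797 -0.0377  0.121 ] axes
 [[ 0.003 -0.11   0.994]
 [-0.     0.994  0.11 ]
 [-1.    -0.001  0.003]] 
q [-0.078  0.282 -0.242  1.045 -0.    -0.189] F [ 0.1  0.2 -0.1] open 0.7
shift shares (tool) [ 0.841  0.003 -0.037] turn shares [0.001 0.019 0.004] yaw delta deg -0.011324287071438809
```

View pics/j_side.png

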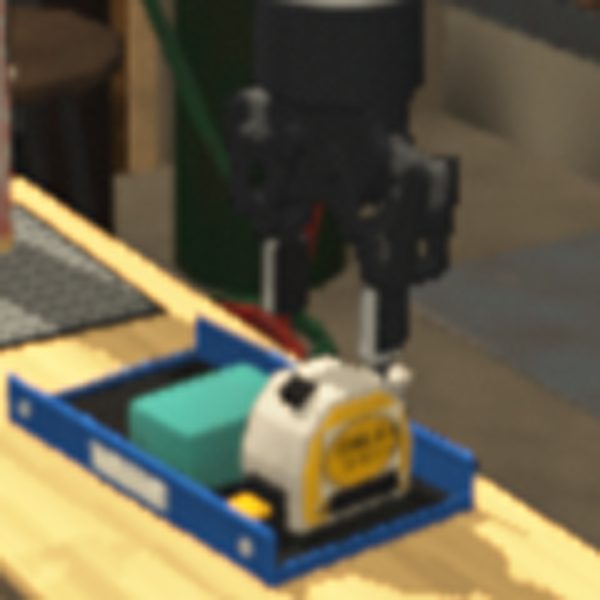

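View pics/j_top.png

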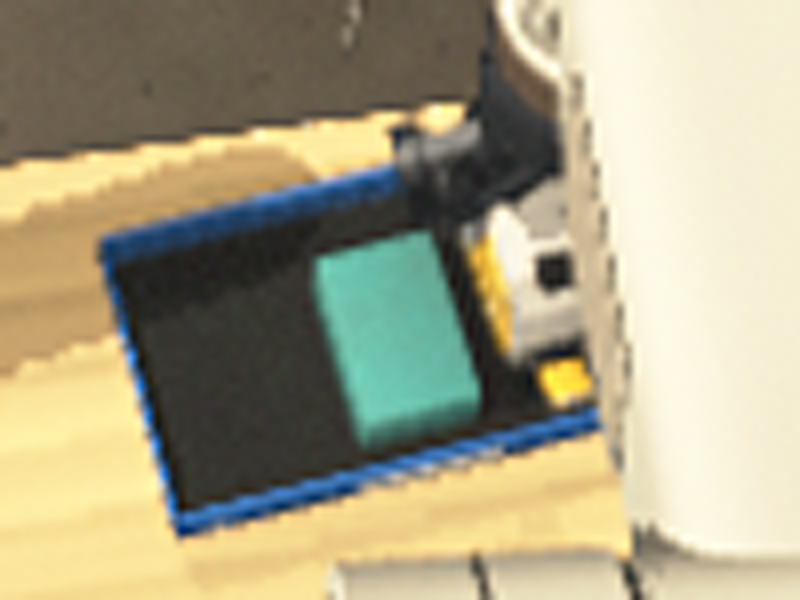

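Call:
carry_out(
  series=[
    [0.7,0.2,0,-0.03,0,0,0],
    [0.7,0.3,0,0,0,0,0],
    [0.7,0.2,0,0,0,0,0],
    [0.7,0.12,0,0,0,0,0],
    [0.7,0,0,0,0,0,0],
    [0.7,0,0,0,0,0,0],
  ],
)

```text
time_s: 12.25
position: [0.4772, -0.038, 0.0789]
tcp_rot: [-0.086, 1.569, 0.086]
wrist_force: [-0.5, -0.1, -0.5]
opening: 0.705
```

```bash
python3 - <<'E'
from rel import *
rel([.478,-.0378,.079],np.pi/2+.11)
S=ctrl.capture("side")
crop(S,265,170,385,290,5,"k_side.png")
E
```

```text
t 12.25 pos [ 0.4772 -0.038   0.0789] axes
 [[ 0.    -0.11   0.994]
 [ 0.     0.994  0.11 ]
 [-1.     0.     0.   ]] 
q [-0.079  0.326 -0.305  0.94   0.    -0.189] F [-0.5 -0.1 -0.5] open 0.705
shift shares (tool) [-0.001  0.002  0.016] turn shares [-0.001  0.001 -0.   ] yaw delta deg 0.008544101848605356
```

View pics/k_side.png

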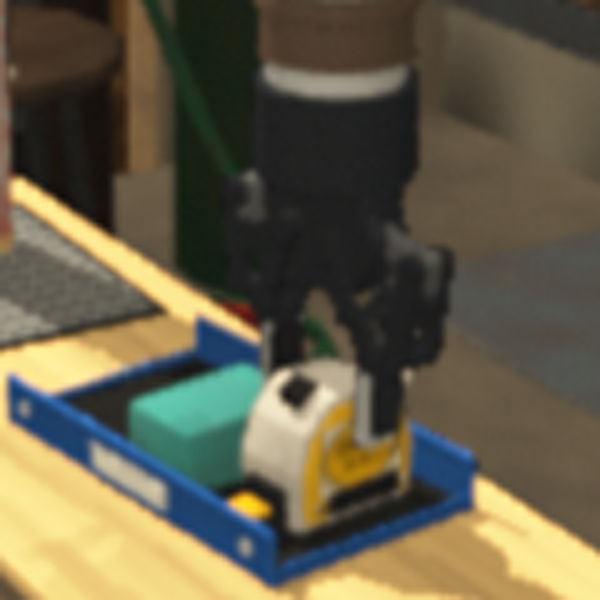

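Call:
carry_out(
  series=[
    [0.6,0,0,0,0,0,0],
    [0.55,0,0,0,0,0,0],
    [0.5,0,0,0,0,0,0],
    [0.4,0,0,0,0,0,0],
    [0.2,0,0,0,0,0,0],
    [0.2,0,0,0,0,0,0],
    [0.2,0,0,0,0,0,0],
    [0.2,0,0,0,0,0,0],
  ],
)

```text
time_s: 13.1
position: [0.4774, -0.0376, 0.0795]
tcp_rot: [-0.086, 1.568, 0.087]
wrist_force: [-0.5, 2.1, 5.8]
opening: 0.459
```

```bash
python3 - <<'E'
from rel import *
rel([.478,-.0378,.079],np.pi/2+.11)
S=ctrl.capture("side")
crop(S,265,170,385,290,5,"l_side.png")
rel([.478,-.0378,.079],np.pi/2+.11)
E
```

```text
t 13.1 pos [ 0.4774 -0.0376  0.0795] axes
 [[ 0.001 -0.11   0.994]
 [ 0.001  0.994  0.11 ]
 [-1.     0.     0.001]] 
q [-0.079  0.325 -0.305  0.941  0.001 -0.189] F [-0.5  2.1  5.8] open 0.459
shift shares (tool) [ 0.009 -0.005  0.011] turn shares [ 0.001  0.009 -0.004] yaw delta deg -0.009469876133644353
t 13.15 pos [ 0.4775 -0.0376  0.0795] axes
 [[ 0.001 -0.11   0.994]
 [ 0.001  0.994  0.11 ]
 [-1.     0.001  0.001]] 
q [-0.079  0.325 -0.305  0.94   0.001 -0.189] F [-0.5  2.1  5.2] open 0.459
shift shares (tool) [ 0.01  -0.005  0.01 ] turn shares [ 0.001  0.009 -0.004] yaw delta deg -0.010951696059755009
```

View pics/l_side.png

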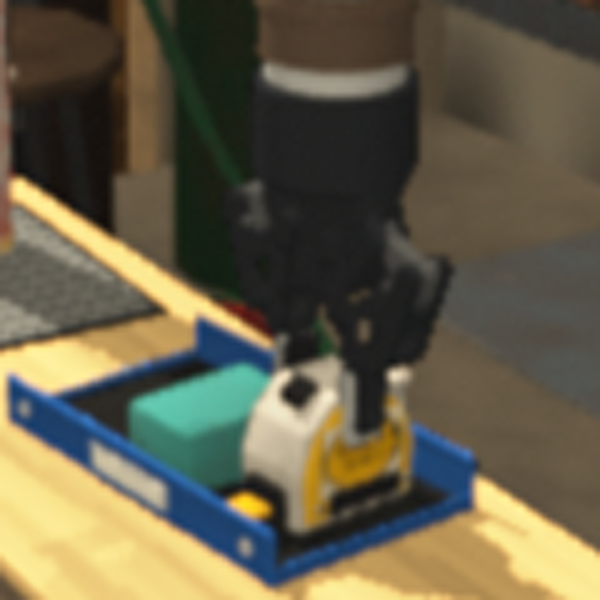

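Call:
carry_out(
  series=[
    [0.2,-0.1,0,0,0,0,0],
    [0.2,-0.2,0,0,0,0,0],
    [0.2,-0.3,0,0,0,0,0],
    [0.2,-0.4,0,0,0,0,0],
    [0.2,-0.2,0,0,0,0,0],
    [0.2,0,0.2,0.03,0,0,0],
    [0.2,0,0.4,0.05,0,0,0],
    [0.2,0,0.5,0.06,0,0,0],
    [0.2,0,0.5,0.06,0,0,0],
    [0.2,0,0.5,0.06,0,0,0],
    [0.2,0,0.5,0.06,0,0,0],
    [0.2,0,0.5,0.06,0,0,0],
    [0.2,0,0.5,0.06,0,0,0],
    [0.2,0,0.5,0.06,0,0,0],
    [0.2,0,0.5,0.06,0,0,0],
    [0.2,0,0.5,0.06,0,0,0],
    [0.2,0,0.3,0.05,0,0,0],
    [0.2,0,0.11,0.02,0,0,0],
    [0.2,0,0,0,0,0,0],
  ],
)

```text
time_s: 15.05
position: [0.4807, 0.2399, 0.1382]
tcp_rot: [-0.088, 1.57, 0.087]
wrist_force: [-0.4, -0.1, -2.8]
opening: 0.455
```

```bash
python3 - <<'E'
from rel import *
rel([.482,.240,.079],np.pi/2+.11)
S=ctrl.capture("side");T=ctrl.capture("top")
rel([.482,.240,.079],np.pi/2+.11)
crop(S,205,130,365,290,4,"m_side.png")
crop(T,170,130,350,250,4,"m_top.png")
E
```

```text
t 15.05 pos [0.4807 0.2399 0.1382] axes
 [[-0.001 -0.111  0.994]
 [-0.001  0.994  0.111]
 [-1.    -0.001 -0.001]] 
q [ 0.463  0.372 -0.062  1.138 -0.     0.352] F [-0.4 -0.1 -2.8] open 0.455
shift shares (tool) [ 1.183e+00 -1.000e-03  2.700e-02] turn shares [ 0.007 -0.008  0.006] yaw delta deg -0.05693075139412997
t 15.15 pos [0.4808 0.2388 0.1384] axes
 [[-0.001 -0.109  0.994]
 [-0.001  0.994  0.109]
 [-1.    -0.001 -0.001]] 
q [ 4.610e-01  3.710e-01 -6.300e-02  1.139e+00 -1.000e-03  3.520e-01] F [ 1.  -0.1 -2.9] open 0.45
shift shares (tool) [1.189 0.022 0.027] turn shares [-0.005 -0.007  0.007] yaw delta deg 0.04127251844018547
```

View pics/m_side.png

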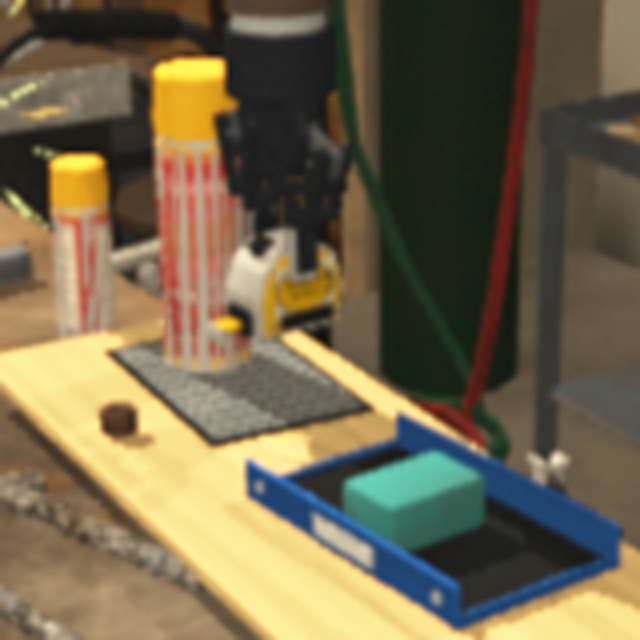

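View pics/m_top.png

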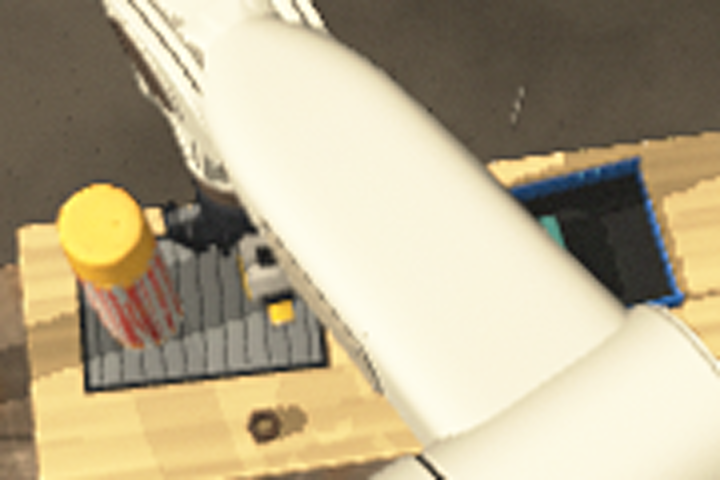

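Call:
carry_out(
  series=[
    [0.2,0.2,0,0,0,0,0],
    [0.2,0.3,0,0,0,0,0],
    [0.2,0.3,0,0,0,0,0],
    [0.2,0.2,0,0,0,0,0],
    [0.2,0.12,0,0,0,0,0],
    [0.2,0.06,0,0,0,0,0],
    [0.2,0.03,0,0,0,0,0],
    [0.2,0,0,0,0,0,0],
    [0.2,0,0,0,0,0,0],
  ],
)

```text
time_s: 16.05
position: [0.4816, 0.24, 0.0788]
tcp_rot: [-0.086, 1.568, 0.087]
wrist_force: [-0.0, 0.2, -2.6]
opening: 0.454
```

```bash
python3 - <<'E'
from rel import *
S=ctrl.capture("side")
rel([.482,.240,.079],np.pi/2+.11)
crop(S,205,130,365,290,4,"n_side.png")
E
```

```text
t 16.1 pos [0.4816 0.24   0.0788] axes
 [[ 0.001 -0.11   0.994]
 [ 0.001  0.994  0.11 ]
 [-1.     0.     0.001]] 
q [ 0.462  0.428 -0.147  0.995  0.     0.352] F [ 0.3 -0.1 -3.4] open 0.458
shift shares (tool) [-0.004 -0.     0.008] turn shares [ 0.     0.009 -0.004] yaw delta deg -0.002046771350473519
```

View pics/n_side.png

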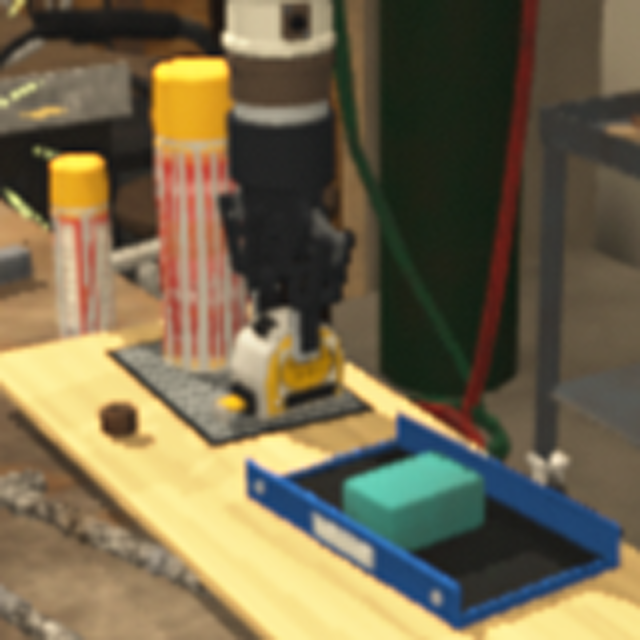

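Call:
carry_out(
  series=[
    [0.2,0.015,0,0,0,0,0],
    [0.2,0.015,0,0,0,0,0],
    [0.2,0,0,0,0,0,0],
  ],
)

```text
time_s: 16.4
position: [0.4816, 0.24, 0.0785]
tcp_rot: [-0.086, 1.567, 0.087]
wrist_force: [-1.2, -1.1, 5.1]
opening: 0.459
```

Call:
carry_out(
  series=[
    [0.5,0,0,0,0,0,0],
    [0.6,0,0,0,0,0,0],
    [0.7,0,0,0,0,0,0],
    [0.75,0,0,0,0,0,0],
    [0.75,-0.1,0,0,0,0,0],
    [0.75,-0.3,0,0,0,0,0],
    [0.75,-0.5,0,0,0,0,0],
    [0.75,-0.5,0,0,0,0,0],
    [0.75,-0.2,0,0,0,0,0],
    [0.75,0,0,0,0,0,0],
  ],
)

```text
time_s: 17.4
position: [0.4823, 0.2403, 0.1586]
tcp_rot: [-0.085, 1.565, 0.088]
wrist_force: [-0.4, -0.9, 0.5]
opening: 0.746
```

```bash
cat > teal.py <<'E'
from ov import *
from scipy.optimize import minimize
def tealmask(P):
    h=cv2.cvtColor(P["image"],cv2.COLOR_BGR2HSV); 
    m=((h[...,0]>70)&(h[...,0]<100)&(h[...,1]>80)&(h[...,2]>40)).astype(np.uint8)
    return m
def hull(P,q,s=8):
    segs=box(q,-.025,.025,-.0375,.0375,q[3],q[3]+.035)
    X=np.array([e for a in segs for e in a]); return cv2.convexHull((proj(P,X)).astype(np.float32))[:,0]
def cost(q,Ps,masks,rois,z):
    c=0
    for P,m,(x0,y0,x1,y1) in zip(Ps,masks,rois):
        s=8; H=((hull(P,[*q,z])-[x0,y0]+.5)*s-.5)
        im=np.zeros(((y1-y0)*s,(x1-x0)*s),np.uint8); cv2.fillPoly(im,[np.round(H*16).astype(np.int32)],1,shift=4)
        mm=cv2.resize(m[y0:y1,x0:x1].astype(np.float32),None,fx=s,fy=s,interpolation=cv2.INTER_LINEAR)
        c+=np.abs(im-mm).sum()/s/s
    return c
def run(Ps,rois,q0,z):
    ms=[tealmask(P) for P in Ps]
    r=minimize(cost,q0,args=(Ps,ms,rois,z),method="Nelder-Mead",options=dict(initial_simplex=np.array(q0)+np.array([[0,0,0],[.006,0,0],[0,.006,0],[0,0,.1]])))
    return r.x,r.fun,[m[y0:y1,x0:x1].sum() for m,(x0,y0,x1,y1) in zip(ms,rois)]
E
python3 - <<'E'
from teal import *
ps=pickle.load(open("p3.pkl","rb"))
rt=(285,170,320,220); rs=(285,235,325,275)
print(run([ps["top"]],[rt],[.458,.021,.11+np.pi/2],.04))
T=ctrl.capture("top");S=ctrl.capture("side")
pickle.dump(dict(top=T,side=S),open("p4.pkl","wb"))
print(run([S],[rs],[.458,.021,.11+np.pi/2],.04))
cv2.imwrite("pics/p_top.png",T["image"]);crop(S,205,130,365,290,4,"p_side.png")
E
```

```text
(array([0.45357351, 0.02113966, 1.69480805]), np.float64(28.676513671875), [np.uint64(403)])
(array([0.46133955, 0.02684534, 1.6906022 ]), np.float64(77.8411865234375), [np.uint64(648)])
```

View pics/p_side.png

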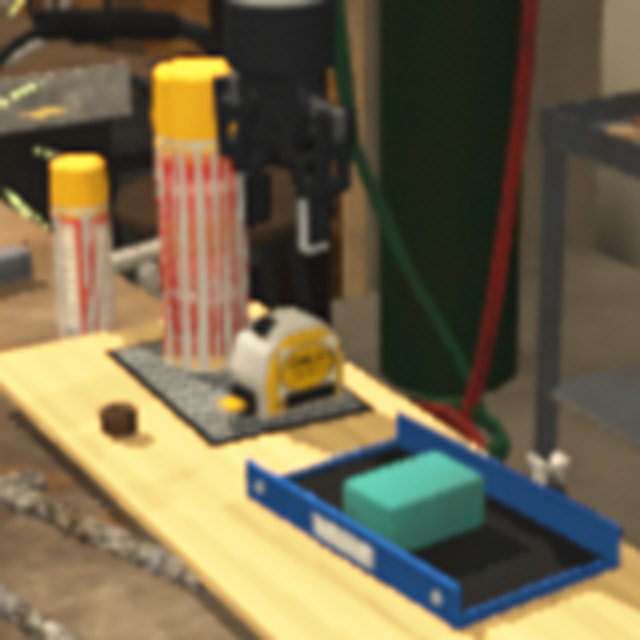

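View pics/p_top.png

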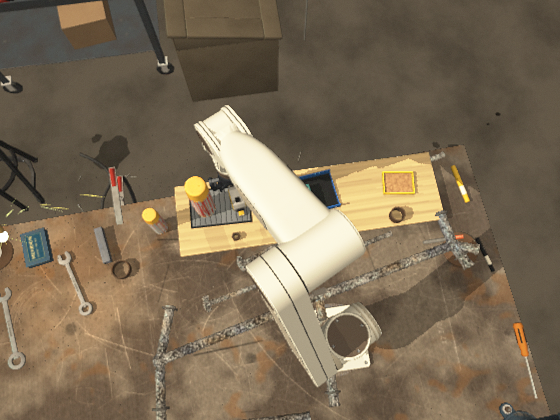

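```bash
python3 - <<'E'
from teal import *
p3=pickle.load(open("p3.pkl","rb"));p4=pickle.load(open("p4.pkl","rb"))
rt=(285,170,320,220); rs=(283,235,335,275)
S=p4["side"];T=p3["top"]
for z in(.036,.04):
  print(run([T],[rt],[.458,.021,.11+np.pi/2],z), run([S],[rs],[.458,.021,.11+np.pi/2],z),run([T,S],[rt,rs],[.458,.021,.11+np.pi/2],z))
m=tealmask(S);cv2.imwrite("pics/m.png",cv2.resize(np.hstack([m[235:275,283:335]*255]),None,fx=10,fy=10,interpolation=0))
E
```

```text
(array([0.45491954, 0.02075578, 1.69818145]), np.float64(28.21435546875), [np.uint64(403)]) (array([0.46255711, 0.03318872, 1.68502202]), np.float64(94.481201171875), [np.uint64(663)]) (array([0.45670515, 0.02288053, 1.75039185]), np.float64(260.0377197265625), [np.uint64(403), np.uint64(663)])
(array([0.45357351, 0.02113966, 1.69480805]), np.float64(28.676513671875), [np.uint64(403)]) (array([0.45940907, 0.02676662, 1.7306615 ]), np.float64(98.4862060546875), [np.uint64(663)]) (array([0.45445663, 0.02239406, 1.71459318]), np.float64(167.9210205078125), [np.uint64(403), np.uint64(663)])
```

View pics/m.png

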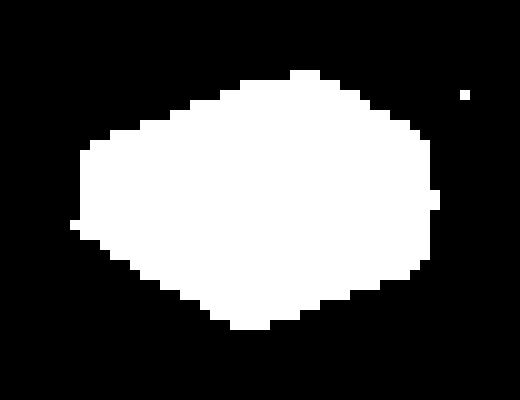

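```bash
python3 - <<'E'
from teal import *
p3=pickle.load(open("p3.pkl","rb"));p4=pickle.load(open("p4.pkl","rb"))
qs=[(.4536,.0211,1.695),(.457,.023,1.69)]
it=[(box(q,-.025,.025,-.0375,.0375,.04,.075),c) for q,c in zip(qs,[(0,0,255),(255,255,0)])]
draw(p3["top"],280,170,330,220,12,"q_top.png",it); draw(p4["side"],275,225,345,280,10,"q_side.png",it)
E
```

```text
(no output)
```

View pics/q_top.png

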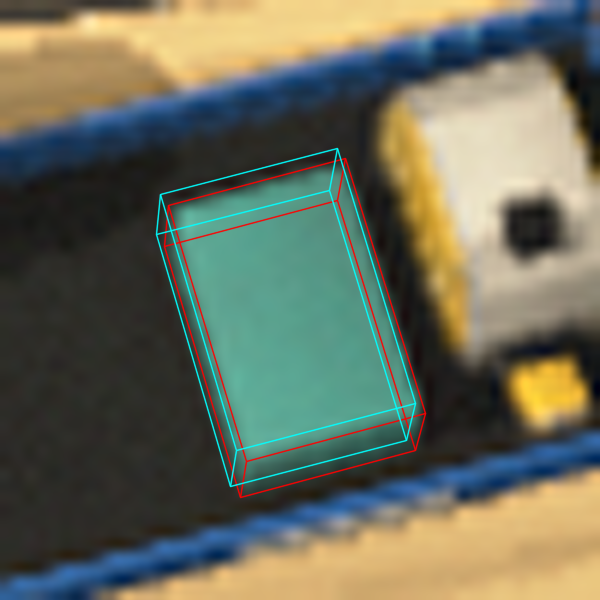

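View pics/q_side.png

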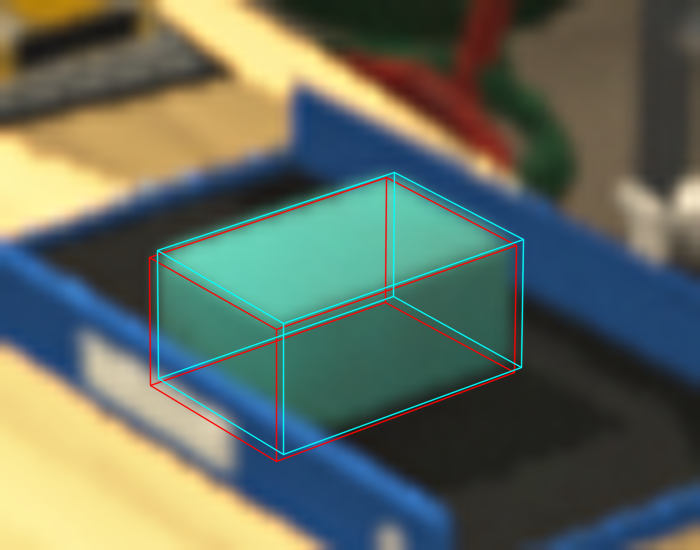

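Call:
carry_out(
  series=[
    [0.85,0,-0.2,-0.05,0,0,0],
    [0.85,0,-0.45,-0.11,0,0,0],
    [0.85,0,-0.5,-0.12,0,0,0],
    [0.85,0,-0.5,-0.12,0,0,0],
    [0.85,0,-0.5,-0.12,0,0,0],
    [0.85,0,-0.5,-0.12,0,0,0],
    [0.85,0,-0.5,-0.12,0,0,0],
    [0.85,0,-0.5,-0.12,0,0,0],
    [0.85,0,-0.4,-0.1,0,0,0],
    [0.85,0,-0.24,-0.04,-0.07,0,0],
    [0.85,0,0,0,0,0,0],
    [0.85,0.2,0,0,0,0,0],
    [0.85,0.4,0,0,0,0,0],
    [0.85,0,0,0,0,0,0],
    [0.85,0,0,0,0,0,0],
  ],
)

```text
time_s: 19.0
position: [0.4531, 0.0214, 0.126]
tcp_rot: [-0.095, 1.571, 0.095]
wrist_force: [0.4, -0.3, 0.8]
opening: 0.85
```

```bash
python3 - <<'E'
from rel import *
S=ctrl.capture("side")
rel([.455,.0215,.056],np.pi/2+.12)
crop(S,245,150,365,280,5,"r_side.png")
E
```

```text
t 19.05 pos [0.4538 0.0214 0.1267] axes
 [[-0.001 -0.12   0.993]
 [ 0.     0.993  0.12 ]
 [-1.     0.    -0.001]] 
q [ 0.047  0.229 -0.297  1.046  0.    -0.074] F [-0.1  0.3  1.1] open 0.851
shift shares (tool) [ 1.413e+00 -1.000e-03  2.400e-02] turn shares [ 0.005 -0.005 -0.001] yaw delta deg -0.037812733721202564
```

View pics/r_side.png

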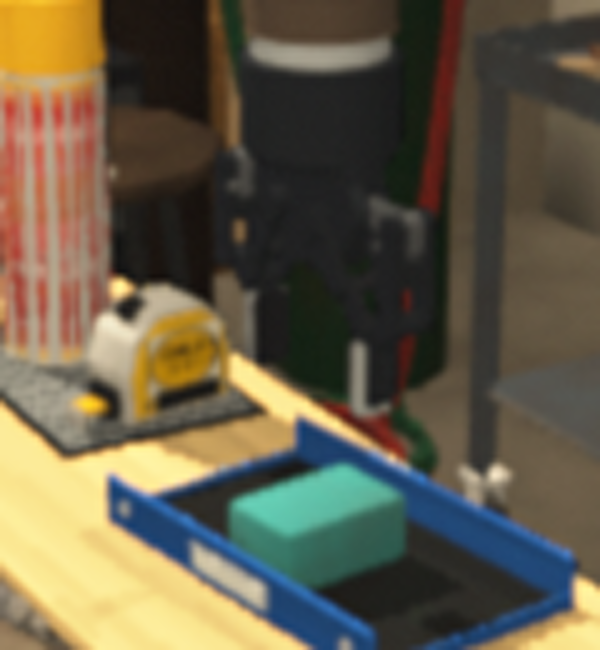

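Call:
carry_out(
  series=[
    [0.85,0.2,0,0.02,0,0,0],
    [0.85,0.4,0,0,0,0,0],
    [0.85,0.4,0,0,0,0,0],
    [0.85,0.25,0,0,0,0,0],
    [0.85,0.15,0,0,0,0,0],
    [0.85,0,0,0,0,0,0],
    [0.7,0,0,0,0,0,0],
    [0.6,0,0,0,0,0,0],
    [0.5,0,0,0,0,0,0],
    [0.3,0,0,0,0,0,0],
    [0.3,0,0,0,0,0,0],
    [0.3,0,0,0,0,0,0],
    [0.3,0,0,0,0,0,0],
  ],
)

```text
time_s: 20.35
position: [0.456, 0.0211, 0.058]
tcp_rot: [-0.094, 1.566, 0.094]
wrist_force: [-0.6, 1.0, 6.1]
opening: 0.569
```

```bash
python3 - <<'E'
from rel import *
S=ctrl.capture("side")
rel([.455,.0215,.056],np.pi/2+.12)
crop(S,245,150,365,280,5,"s_side.png")
E
```

```text
t 20.4 pos [0.456  0.0211 0.058 ] axes
 [[ 0.003 -0.119  0.993]
 [ 0.     0.993  0.119]
 [-1.    -0.     0.003]] 
q [ 0.046  0.313 -0.391  0.865  0.    -0.074] F [-1.3  0.6  7.2] open 0.567
shift shares (tool) [ 0.041  0.01  -0.019] turn shares [-0.002  0.019  0.   ] yaw delta deg 0.012944129782291189
```

View pics/s_side.png

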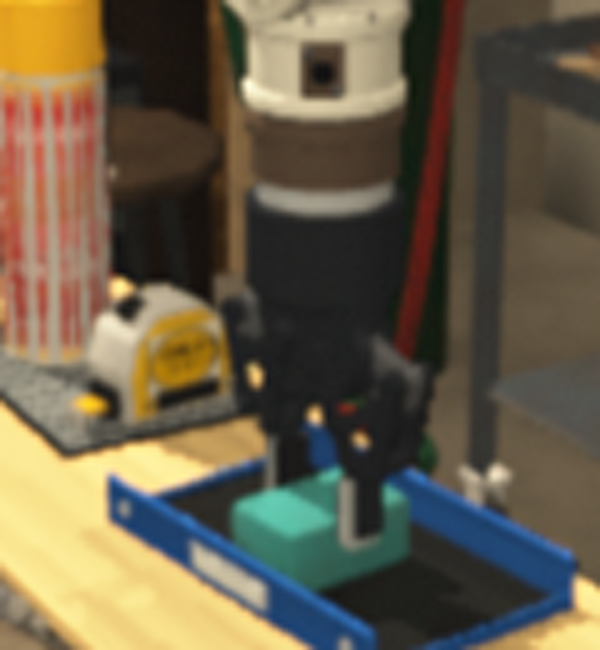

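```bash
python3 - <<'E'
from ov import *
p0=pickle.load(open("p0.pkl","rb"))
qs=[(.4622,-.2984,-.128)]
it=[]
for q in qs: it+=[(box(q,-.035,.035,-.0475,.0475,.041,.048),(255,0,0)),(box(q,-.0385,.0385,-.051,.051,.036,.048),(255,0,255))]
draw(p0["top"],375,160,425,205,12,"t_top.png",it); draw(p0["side"],355,290,445,350,8,"t_side.png",it)
E
```

```text
(no output)
```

View pics/t_top.png

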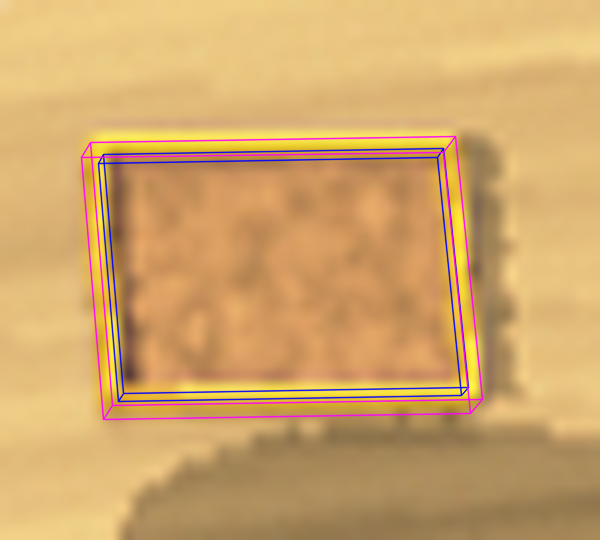

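View pics/t_side.png

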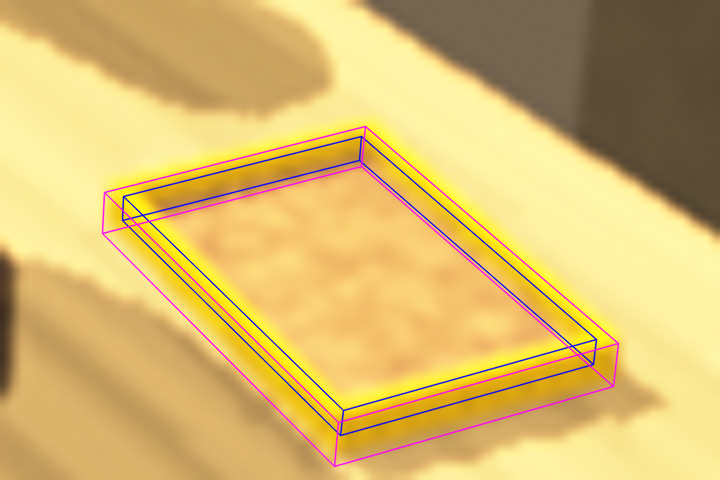

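Call:
carry_out(
  series=[
    [0.3,-0.1,0,0,0,0,0],
    [0.3,-0.3,0,0,0,0,0],
    [0.3,-0.4,0,0,0,0,0],
    [0.3,-0.4,0,0,0,0,0],
    [0.3,-0.3,0,0,0,0,0],
    [0.3,0,-0.26,-0.02,0,0,0],
    [0.3,0,-0.4,-0.04,0,0,0],
    [0.3,0,-0.5,-0.05,0,0,0],
    [0.3,0,-0.5,-0.05,0,0,0],
    [0.3,0,-0.5,-0.05,0,0,0],
    [0.3,0,-0.5,-0.05,0,0,0],
    [0.3,0,-0.5,-0.05,0,0,0],
    [0.3,0,-0.5,-0.05,0,0,0],
    [0.3,0,-0.5,-0.05,0,0,0],
    [0.3,0,-0.5,-0.05,0,0,0],
    [0.3,0,-0.5,-0.05,0,0,0],
    [0.3,0,-0.5,-0.05,0,0,0],
    [0.3,0,-0.4,-0.04,0,0,0],
    [0.3,0,-0.3,-0.02,0,0,0],
    [0.3,0,0,0,0,0,0],
  ],
)

```text
time_s: 22.4
position: [0.4614, -0.3004, 0.1308]
tcp_rot: [-0.092, 1.57, 0.092]
wrist_force: [-0.2, 0.6, -1.4]
opening: 0.571
```

Call:
carry_out(
  series=[
    [0.3,0,0,0,-0.5,0,0],
    [0.3,0,0,0,-0.9,0,0],
    [0.3,0,0,0,-0.9,0,0],
    [0.3,0,0,0,-0.9,0,0],
    [0.3,0,0,0,-0.9,0,0],
    [0.3,0,0,0,-0.9,0,0],
    [0.3,0,0,0,-0.9,0,0],
    [0.3,0,0,0,-0.9,0,0],
    [0.3,0,0,0,-0.9,0,0],
    [0.3,0,0,0,-0.9,0,0],
    [0.3,0,0,0,-0.57,0,0],
    [0.3,0,0,0,-0.3,0,0],
    [0.3,0,0,0,0,0,0],
    [0.3,0,0,0,0,0,0],
  ],
)

```text
time_s: 23.8
position: [0.4619, -0.2978, 0.1315]
tcp_rot: [-1.113, 1.268, 1.114]
wrist_force: [0.1, -0.5, 0.3]
opening: 0.57
```

```bash
python3 - <<'E'
from rel import *
import pickle
S=ctrl.capture("side");T=ctrl.capture("top")
pickle.dump(dict(top=T,side=S),open("p5.pkl","wb"))
rel([.463,-.2985,.060],-.128)
crop(S,325,200,475,350,4,"u_side.png");crop(T,370,150,450,230,7,"u_top.png")
E
```

```text
t 23.9 pos [ 0.462  -0.2981  0.1316] axes
 [[-0.    -0.992  0.129]
 [ 0.     0.129  0.992]
 [-1.     0.     0.   ]] 
q [-0.573  0.4   -0.037  1.134  0.    -2.015] F [ 0.9 -0.3 -0.5] open 0.568
shift shares (tool) [ 1.433 -0.021 -0.006] turn shares [-0.008  0.002 -0.003] yaw delta deg 0.060482949250227555
```

View pics/u_side.png

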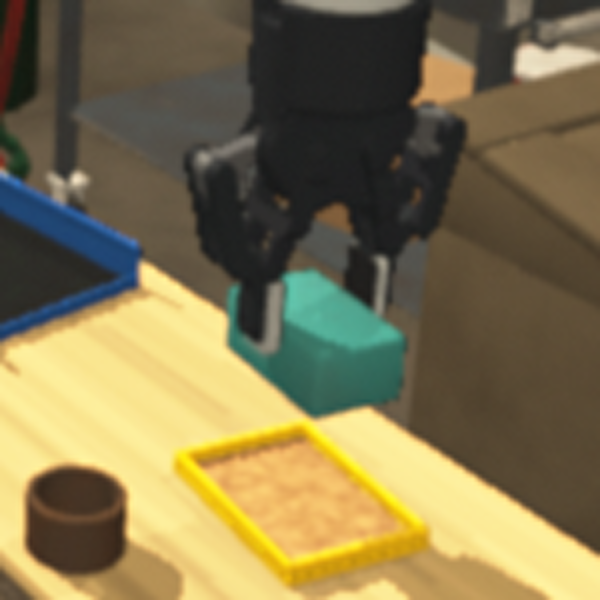

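View pics/u_top.png

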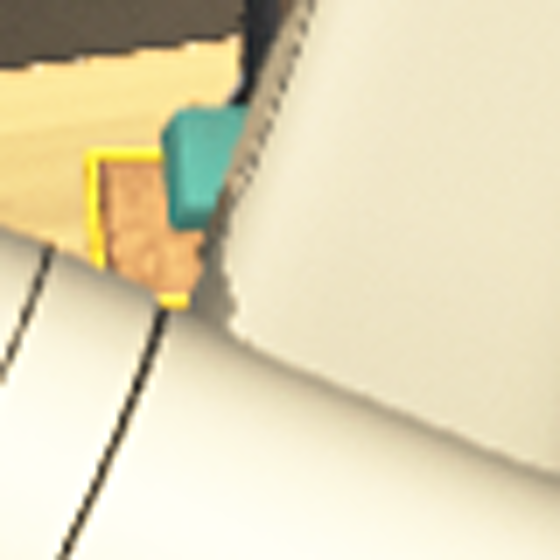

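```bash
python3 - <<'E'
from ov import *
p=pickle.load(open("p5.pkl","rb"))
zb=.04+.0735
it=[]
for o,c in((0,(0,0,255)),(-.005,(255,0,0))):
    it+=[(box([.462,-.2981+o,-.128],-.025,.025,-.0375,.0375,zb,zb+.035),c)]
draw(p["side"],375,260,435,310,12,"v_side.png",it);draw(p["top"],385,155,415,195,12,"v_top.png",it)
E
```

```text
(no output)
```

View pics/v_side.png

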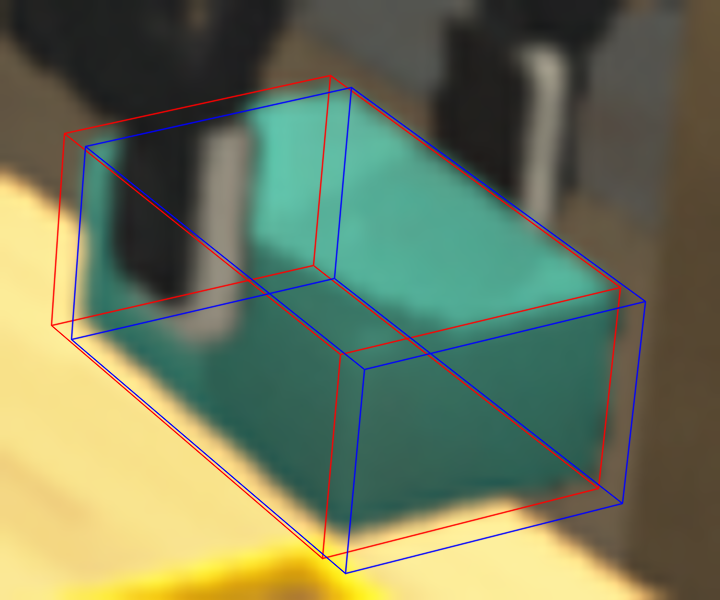

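View pics/v_top.png

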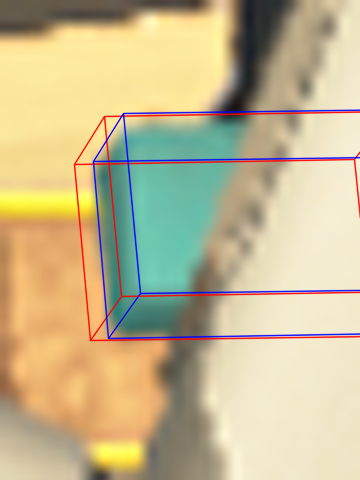

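Call:
carry_out(
  series=[
    [0.3,0.2,-0.02,0,0,0,0],
    [0.3,0.3,0,0,0,0,0],
    [0.3,0.3,0,0,0,0,0],
    [0.3,0.3,0,0,0,0,0],
    [0.3,0.2,0,0,0,0,0],
    [0.3,0.1,0,0,0,0,0],
    [0.3,0,0,0,0,0,0],
    [0.3,0,0,0,0,0,0],
  ],
)

```text
time_s: 24.7
position: [0.4635, -0.2988, 0.0622]
tcp_rot: [-1.114, 1.267, 1.113]
wrist_force: [-0.3, 0.0, -0.1]
opening: 0.567
```

```bash
python3 - <<'E'
from rel import *
S=ctrl.capture("side")
rel([.463,-.2985,.060],-.128)
crop(S,345,240,465,350,5,"w_side.png")
E
```

```text
t 24.75 pos [ 0.4637 -0.2989  0.0625] axes
 [[ 0.001 -0.992  0.128]
 [-0.001  0.128  0.992]
 [-1.    -0.001 -0.001]] 
q [-0.573  0.469 -0.128  0.972  0.    -2.015] F [ 0.1  0.1 -1.1] open 0.568
shift shares (tool) [0.05  0.014 0.006] turn shares [-0.006 -0.004  0.009] yaw delta deg 0.047468143964357674
```

View pics/w_side.png

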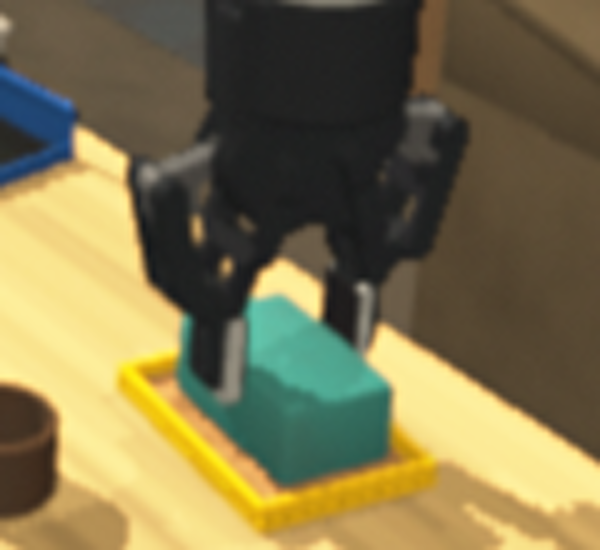

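Call:
carry_out(
  series=[
    [0.3,0.04,0,0,0,0,0],
    [0.3,0.03,0,0,0,0,0],
    [0.3,0,0,0,0,0,0],
  ],
)

```text
time_s: 25.05
position: [0.4631, -0.2986, 0.0583]
tcp_rot: [-1.114, 1.267, 1.114]
wrist_force: [0.2, -0.1, -0.2]
opening: 0.571
```

Call:
carry_out(
  series=[
    [0.3,0.03,0,0,0,0,0],
    [0.3,0.02,0,0,0,0,0],
    [0.3,0,0,0,0,0,0],
  ],
)

```text
time_s: 25.35
position: [0.4632, -0.2987, 0.058]
tcp_rot: [-1.115, 1.267, 1.113]
wrist_force: [-3.7, 1.7, 12.2]
opening: 0.565
```

Call:
carry_out(
  series=[
    [0.3,-0.03,0,0,0,0,0],
    [0.6,0,0,0,0,0,0],
    [0.7,0,0,0,0,0,0],
    [0.8,0,0,0,0,0,0],
    [0.8,0,0,0,0,0,0],
    [0.8,-0.2,0,0,0,0,0],
    [0.8,-0.4,0,0,0,0,0],
    [0.8,-0.6,0,0,0,0,0],
    [0.8,-0.6,0,0,0,0,0],
    [0.8,-0.2,0,0,0,0,0],
    [0.8,0,0,0,0,0,0],
  ],
)

```text
time_s: 26.45
position: [0.4644, -0.2994, 0.1596]
tcp_rot: [-1.117, 1.266, 1.11]
wrist_force: [0.6, -1.4, -0.1]
opening: 0.801
```

```bash
python3 - <<'E'
from rel import *
S=ctrl.capture("side")
rel([.482,.240,.160],np.pi/2+.11)
crop(S,345,240,465,350,5,"x_side.png")
E
```

```text
t 26.5 pos [ 0.4634 -0.2988  0.1578] axes
 [[ 0.001 -0.992  0.129]
 [-0.001  0.129  0.992]
 [-1.    -0.001 -0.001]] 
q [-0.573  0.381  0.007  1.194 -0.    -2.015] F [ 0.2 -0.7 -0.3] open 0.801
shift shares (tool) [-0.053  1.017 10.734] turn shares [9.539e+00 3.000e-03 1.100e-02] yaw delta deg -76.31294155328413
```

View pics/x_side.png

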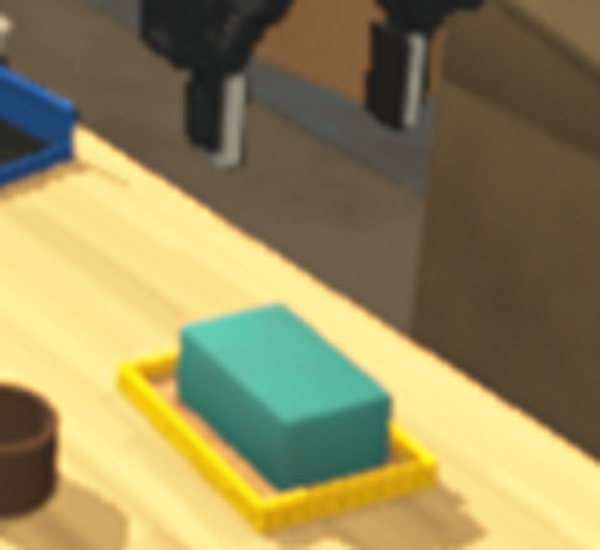

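Call:
carry_out(
  series=[
    [0.8,0,0,0,0.54,0,0],
    [0.75,0,0,0,1,0,0],
    [0.75,0,0,0,1,0,0],
    [0.75,0,0,0,1,0,0],
    [0.75,0,0,0,1,0,0],
    [0.75,0,0,0,1,0,0],
    [0.75,0,0,0,1,0,0],
    [0.75,0,0,0,1,0,0],
    [0.75,0,0,0,1,0,0],
    [0.75,0,0,0,0.7,0,0],
    [0.75,0,0,0,0.3,0,0],
    [0.75,0,0,0,0,0,0],
  ],
)

```text
time_s: 27.7
position: [0.462, -0.2979, 0.1552]
tcp_rot: [-0.085, 1.572, 0.088]
wrist_force: [-0.9, -0.2, -0.7]
opening: 0.748
```

Call:
carry_out(
  series=[
    [0.75,0,0.3,0.05,0,0,0],
    [0.75,0,0.5,0.08,0,0,0],
    [0.75,0,0.7,0.1,0,0,0],
    [0.75,0,0.7,0.1,0,0,0],
    [0.75,0,0.7,0.1,0,0,0],
    [0.75,0,0.7,0.1,0,0,0],
    [0.75,0,0.7,0.1,0,0,0],
    [0.75,0,0.7,0.1,0,0,0],
    [0.75,0,0.7,0.1,0,0,0],
    [0.75,0,0.7,0.1,0,0,0],
    [0.75,0,0.7,0.1,0,0,0],
    [0.75,0,0.7,0.1,0,0,0],
    [0.75,0,0.7,0.1,0,0,0],
    [0.75,0,0.7,0.1,0,0,0],
    [0.75,0,0.7,0.1,0,0,0],
    [0.75,0,0.5,0.08,0,0,0],
    [0.75,0,0.27,0.04,0,0,0],
    [0.75,0,0,0,0,0,0],
    [0.75,0,0,0,0,0,0],
  ],
)

```text
time_s: 29.6
position: [0.4809, 0.2396, 0.1569]
tcp_rot: [-0.087, 1.57, 0.086]
wrist_force: [-0.1, -1.0, -0.3]
opening: 0.747
```

```bash
python3 - <<'E'
from rel import *
S=ctrl.capture("side");rel([.4816,.240,.079],np.pi/2+.11)
crop(S,205,130,365,290,4,"y_side.png")
S=ctrl.capture("side");rel([.4816,.240,.079],np.pi/2+.11)
E
```

```text
t 29.65 pos [0.4812 0.2392 0.157 ] axes
 [[-0.001 -0.109  0.994]
 [-0.001  0.994  0.109]
 [-1.    -0.001 -0.001]] 
q [ 0.462  0.357 -0.031  1.183 -0.     0.352] F [-0.1 -0.6  0.3] open 0.75
shift shares (tool) [1.561 0.017 0.012] turn shares [-0.005 -0.007  0.006] yaw delta deg 0.04116456581625775
t 29.7 pos [0.4814 0.239  0.1572] axes
 [[-0.001 -0.108  0.994]
 [-0.001  0.994  0.108]
 [-1.    -0.001 -0.001]] 
q [ 0.461  0.357 -0.031  1.183 -0.     0.352] F [-0.5  0.4 -0.1] open 0.749
shift shares (tool) [1.564 0.021 0.008] turn shares [-0.01  -0.005  0.004] yaw delta deg 0.08107529285100626
```

View pics/y_side.png

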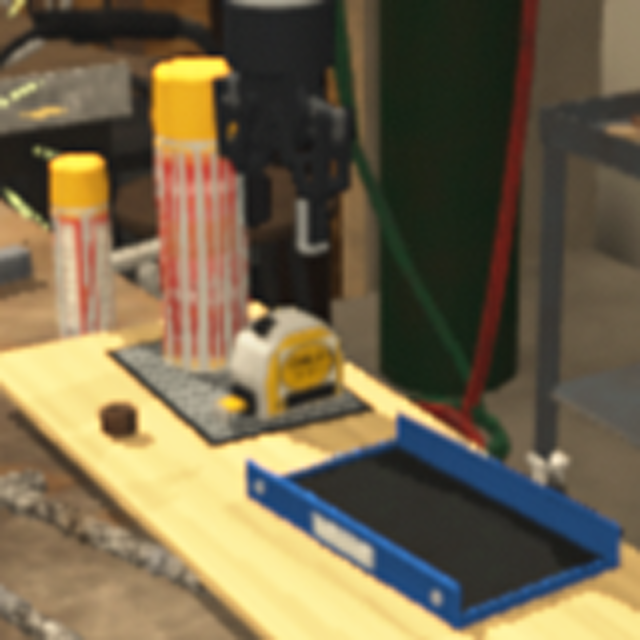

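Call:
carry_out(
  series=[
    [0.75,0.2,0.01,0.01,0,0,0],
    [0.75,0.4,0,0,0,0,0],
    [0.75,0.4,0,0,0,0,0],
    [0.75,0.3,0,0,0,0,0],
    [0.75,0.18,0,0,0,0,0],
    [0.75,0.08,0,0,0,0,0],
    [0.75,0,0,0,0,0,0],
    [0.6,0,0,0,0,0,0],
    [0.5,0,0,0,0,0,0],
    [0.4,0,0,0,0,0,0],
    [0.2,0,0,0,0,0,0],
    [0.2,0,0,0,0,0,0],
    [0.2,0,0,0,0,0,0],
    [0.2,0,0,0,0,0,0],
  ],
)

```text
time_s: 31.1
position: [0.483, 0.2413, 0.0805]
tcp_rot: [-0.086, 1.567, 0.087]
wrist_force: [0.0, 0.8, 6.1]
opening: 0.456
```

```bash
python3 - <<'E'
from rel import *
S=ctrl.capture("side");rel([.4773,-.0377,.079],np.pi/2+.11)
crop(S,205,130,365,290,4,"z_side.png")
E
```

```text
t 31.15 pos [0.483  0.2413 0.0805] axes
 [[ 0.002 -0.11   0.994]
 [ 0.001  0.994  0.11 ]
 [-1.     0.001  0.003]] 
q [ 0.463  0.428 -0.141  0.999 -0.     0.353] F [ 0.5 -0.1  5.4] open 0.455
shift shares (tool) [ 0.024 -5.533 -0.727] turn shares [ 0.     0.019 -0.007] yaw delta deg -0.003619959817534706
```

View pics/z_side.png

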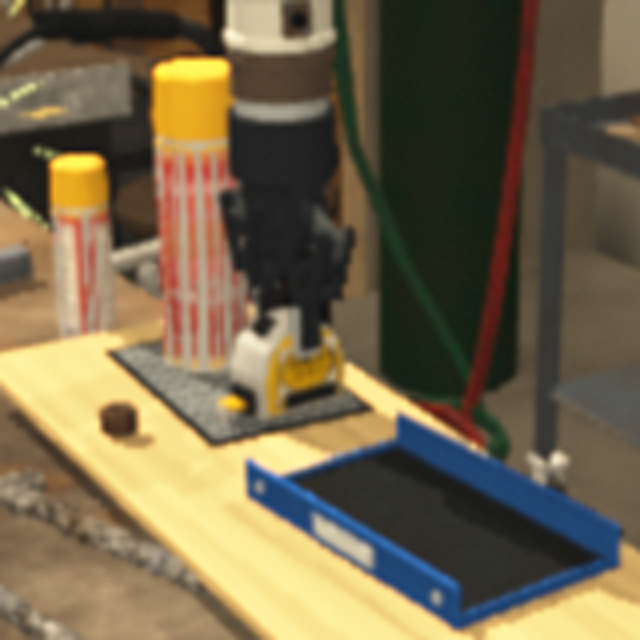

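Call:
carry_out(
  series=[
    [0.2,-0.1,0,0,0,0,0],
    [0.2,-0.2,0,0,0,0,0],
    [0.2,-0.4,0,0,0,0,0],
    [0.2,-0.4,0,0,0,0,0],
    [0.2,-0.1,0,0,0,0,0],
    [0.2,0,-0.2,-0.03,0,0,0],
    [0.2,0,-0.4,-0.05,0,0,0],
    [0.2,0,-0.5,-0.06,0,0,0],
    [0.2,0,-0.5,-0.06,0,0,0],
    [0.2,0,-0.5,-0.06,0,0,0],
    [0.2,0,-0.5,-0.06,0,0,0],
    [0.2,0,-0.5,-0.06,0,0,0],
    [0.2,0,-0.5,-0.06,0,0,0],
    [0.2,0,-0.5,-0.06,0,0,0],
    [0.2,0,-0.5,-0.06,0,0,0],
    [0.2,0,-0.5,-0.07,0,0,0],
    [0.2,0,-0.3,-0.05,0,0,0],
    [0.2,0,-0.14,-0.02,0,0,0],
    [0.2,0,0,0,0,0,0],
    [0.2,0,0,0,0,0,0],
  ],
)

```text
time_s: 33.15
position: [0.4772, -0.0381, 0.1388]
tcp_rot: [-0.086, 1.57, 0.087]
wrist_force: [0.1, 0.5, -3.6]
opening: 0.446
```

```bash
python3 - <<'E'
from rel import *
for i in range(3):
    S=ctrl.capture("side");rel([.4785,-.0377,.079],np.pi/2+.11)
E
```

```text
t 33.2 pos [ 0.4774 -0.0378  0.1389] axes
 [[-0.001 -0.11   0.994]
 [ 0.     0.994  0.11 ]
 [-1.     0.001 -0.001]] 
q [-0.079  0.263 -0.216  1.093  0.    -0.19 ] F [ 0.5  0.5 -2.8] open 0.456
shift shares (tool) [ 1.198 -0.     0.024] turn shares [ 0.004 -0.005 -0.004] yaw delta deg -0.035734985748573936
t 33.25 pos [ 0.4775 -0.0377  0.1391] axes
 [[-0.    -0.111  0.994]
 [ 0.     0.994  0.111]
 [-1.     0.    -0.   ]] 
q [-0.079  0.263 -0.216  1.093  0.    -0.19 ] F [-0.3  0.3 -2.7] open 0.458
shift shares (tool) [ 1.201 -0.003  0.02 ] turn shares [ 0.007 -0.003 -0.003] yaw delta deg -0.05973916794334523
t 33.3 pos [ 0.4776 -0.0376  0.1391] axes
 [[-0.    -0.111  0.994]
 [ 0.     0.994  0.111]
 [-1.     0.    -0.   ]] 
q [-0.079  0.263 -0.216  1.093  0.    -0.19 ] F [ 0.4  0.2 -2.6] open 0.457
shift shares (tool) [ 1.203 -0.003  0.018] turn shares [ 0.009 -0.002 -0.002] yaw delta deg -0.06947921846222169
```

Lower it, stopping just above the floor.

Call:
carry_out(
  series=[
    [0.2,0.2,0,0.01,0,0,0],
    [0.2,0.3,0,0,0,0,0],
    [0.2,0.3,0,0,0,0,0],
    [0.2,0.2,0,0,0,0,0],
    [0.2,0.1,0,0,0,0,0],
    [0.2,0.04,0,0,0,0,0],
    [0.2,0,0,0,0,0,0],
    [0.2,0,0,0,0,0,0],
  ],
)

```text
time_s: 34.1
position: [0.4788, -0.0384, 0.0828]
tcp_rot: [-0.086, 1.568, 0.086]
wrist_force: [0.4, 0.0, -2.9]
opening: 0.452
```

```bash
python3 - <<'E'
from rel import *
S=ctrl.capture("side");rel([.4785,-.0377,.079],np.pi/2+.11)
crop(S,265,170,385,290,5,"aa_side.png")
E
```

```text
t 34.15 pos [ 0.4788 -0.0384  0.0829] axes
 [[ 0.001 -0.11   0.994]
 [-0.     0.994  0.11 ]
 [-1.    -0.     0.001]] 
q [-0.08   0.323 -0.297  0.95  -0.    -0.19 ] F [-0.  -0.5 -4. ] open 0.454
shift shares (tool) [ 0.078  0.015 -0.004] turn shares [-0.001  0.01   0.002] yaw delta deg 0.005074633499955018
```

View pics/aa_side.png

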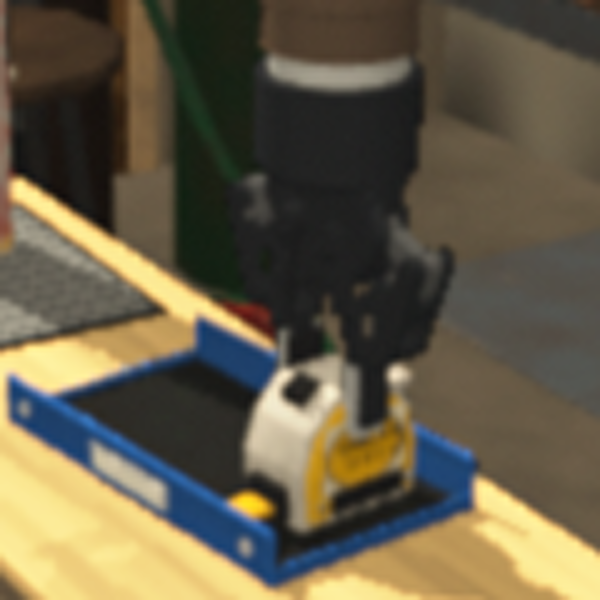

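Call:
carry_out(
  series=[
    [0.2,0.03,0.01,0,0,0,0],
    [0.2,0.02,0,0,0,0,0],
    [0.2,0,0,0,0,0,0],
  ],
)

```text
time_s: 34.45
position: [0.479, -0.038, 0.0815]
tcp_rot: [-0.087, 1.567, 0.086]
wrist_force: [-2.2, 0.3, 7.0]
opening: 0.454
```

Call:
carry_out(
  series=[
    [0.2,-0.01,0,0,0,0,0],
    [0.5,0,0,0,0,0,0],
    [0.6,0,0,0,0,0,0],
    [0.7,0,0,0,0,0,0],
    [0.75,0,0,0,0,0,0],
    [0.75,-0.1,0,0,0,0,0],
    [0.75,-0.3,0,0,0,0,0],
    [0.75,-0.5,0,0,0,0,0],
    [0.75,-0.7,0,0,0,0,0],
    [0.75,-0.7,0,0,0,0,0],
    [0.75,-0.7,0,0,0,0,0],
    [0.75,-0.7,0,0,0,0,0],
    [0.75,-0.7,0,0,0,0,0],
    [0.75,-0.5,0,0,0,0,0],
    [0.75,-0.2,0,0,0,0,0],
    [0.75,0,0,0,0,0,0],
  ],
)

```text
time_s: 36.05
position: [0.4788, -0.0379, 0.3366]
tcp_rot: [-0.087, 1.566, 0.086]
wrist_force: [0.1, -1.0, -0.2]
opening: 0.751
```

```bash
python3 - <<'E'
from rel import *
import pickle
S=ctrl.capture("side");T=ctrl.capture("top");rel([.470,.345,.335],np.pi/2+.11)
pickle.dump(dict(top=T,side=S),open("p6.pkl","wb"))
p3=pickle.load(open("p3.pkl","rb"))
f=lambda P,x0,y0,x1,y1,s:cv2.resize(P["image"][y0:y1,x0:x1],None,fx=s,fy=s,interpolation=cv2.INTER_CUBIC)
a=np.hstack([f(p3["side"],300,225,360,290,6),f(S,300,225,360,290,6)]);cv2.imwrite("pics/bb_side.png",a)
a=np.hstack([f(p3["top"],290,165,345,225,7),f(T,290,165,345,225,7)]);cv2.imwrite("pics/bb_top.png",a)
def sh(A,B,x0,y0,x1,y1):
    A=cv2.cvtColor(A["image"][y0:y1,x0:x1],6).astype(np.float32);B=cv2.cvtColor(B["image"][y0:y1,x0:x1],6).astype(np.float32)
    return cv2.phaseCorrelate(A,B,cv2.createHanningWindow(A.shape[::-1],cv2.CV_32F))
print(sh(p3["side"],S,312,236,350,280),sh(p3["top"],T,308,170,336,212))
E
```

```text
t 36.15 pos [ 0.4777 -0.0378  0.334 ] axes
 [[-0.002 -0.11   0.994]
 [ 0.     0.994  0.11 ]
 [-1.     0.    -0.002]] 
q [-0.079  0.181  0.194  1.585  0.    -0.189] F [ 0.9 -0.3 -0.1] open 0.748
shift shares (tool) [-0.018  7.627  0.687] turn shares [-0.001 -0.014 -0.003] yaw delta deg 0.005124711381097537
((0.7527737245501562, 0.5854279005776135), 1.1036175311936272) ((0.17118152104514728, 0.24680774707125863), 1.052792377471924)
```

View pics/bb_side.png

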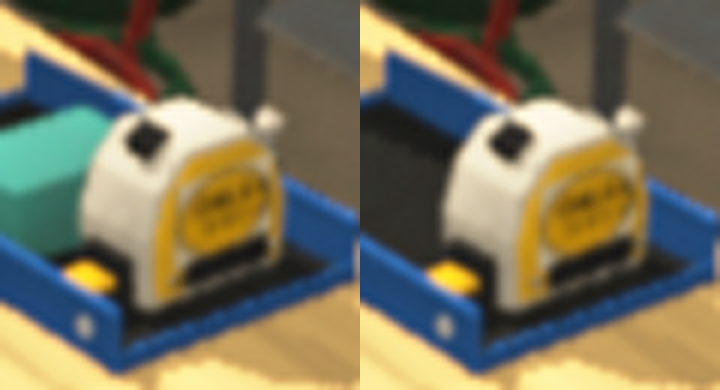

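View pics/bb_top.png

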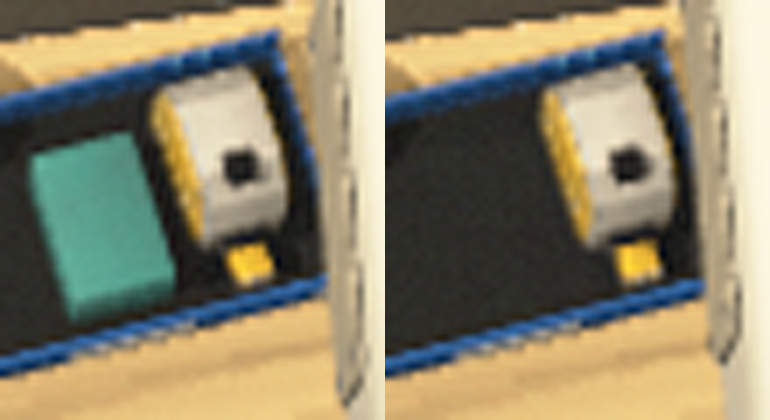

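Call:
carry_out(
  series=[
    [1,-0.05,0.3,0.02,0,0,0],
    [1,0,0.5,0.04,0,0,0],
    [1,0,0.6,0.05,0,0,0],
    [1,0,0.6,0.05,0,0,0],
    [1,0,0.6,0.05,0,0,0],
    [1,0,0.6,0.05,0,0,0],
    [1,0,0.6,0.05,0,0,0],
    [1,0,0.6,0.06,0,0,0],
    [1,0,0.6,0.06,0,0,0],
    [1,0,0.6,0.06,0,0,0],
    [1,0,0.6,0.06,0,0,0],
    [1,0,0.6,0.06,0,0,0],
    [1,0,0.5,0.05,0,0,0],
    [1,0,0.3,0.02,0,0,0],
    [1,0,0.02,0,0,0,0],
    [1,0,0,0,0,0,0],
    [1,0,0,0,0,0,0],
  ],
)

```text
time_s: 37.85
position: [0.4702, 0.3434, 0.3377]
tcp_rot: [-0.086, 1.569, 0.085]
wrist_force: [-0.4, -0.1, 1.0]
opening: 1.001
```

```bash
python3 - <<'E'
from rel import *
for i in range(2):
    S=ctrl.capture("side");rel([.4698,.3444,.226],np.pi/2+.11)
crop(S,195,70,345,240,4,"cc_side.png")
E
```

```text
t 37.9 pos [0.4703 0.3434 0.338 ] axes
 [[ 0.    -0.108  0.994]
 [-0.     0.994  0.108]
 [-1.    -0.     0.   ]] 
q [ 0.631  0.404  0.508  1.675 -0.     0.522] F [ 0.2 -0.5  0.4] open 1.001
shift shares (tool) [ 2.24   0.023 -0.008] turn shares [-0.011  0.001  0.002] yaw delta deg 0.091994050436451
t 37.95 pos [0.4704 0.3434 0.3382] axes
 [[ 0.    -0.108  0.994]
 [-0.     0.994  0.108]
 [-1.    -0.     0.   ]] 
q [ 0.631  0.404  0.508  1.675 -0.     0.522] F [ 0.3 -0.2 -0.9] open 0.998
shift shares (tool) [ 2.243  0.021 -0.01 ] turn shares [-0.012  0.002  0.   ] yaw delta deg 0.09419520002185687
```

View pics/cc_side.png

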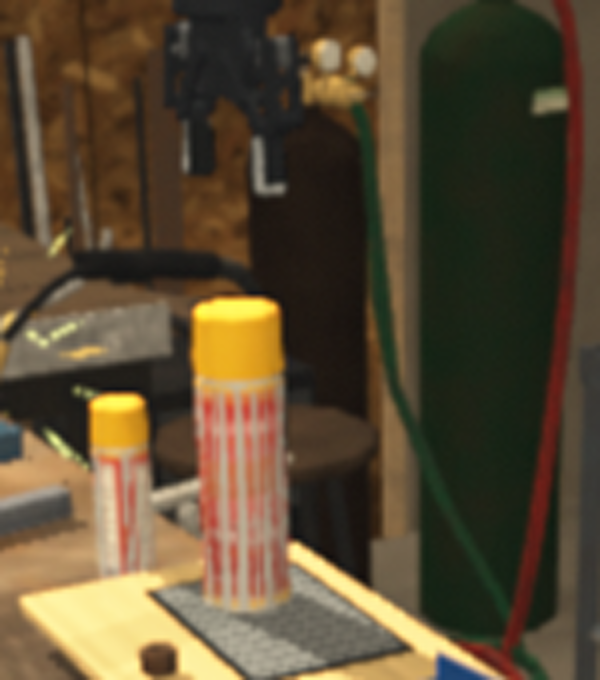

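Call:
carry_out(
  series=[
    [1,0.2,0.02,-0.01,0,0,0],
    [1,0.5,0,0,0,0,0],
    [1,0.5,0,0,0,0,0],
    [1,0.5,0,0,0,0,0],
    [1,0.35,0,0,0,0,0],
    [1,0.19,0,0,0,0,0],
    [1,0,0,0,0,0,0],
    [0.8,0,0,0,0,0,0],
    [0.72,0,0,0,0,0,0],
    [0.5,0,0,0,0,0,0],
    [0.3,0,0,0,0,0,0],
    [0.3,0,0,0,0,0,0],
    [0.3,0,0,0,0,0,0],
    [0.3,0,0,0,0,0,0],
  ],
)

```text
time_s: 39.35
position: [0.4705, 0.3464, 0.228]
tcp_rot: [-0.084, 1.565, 0.088]
wrist_force: [-0.6, -0.0, 6.3]
opening: 0.693
```

```bash
python3 - <<'E'
from rel import *
S=ctrl.capture("side");rel([.4545,.0835,.226],np.pi/2+.11)
E
```

```text
t 39.4 pos [0.4705 0.3464 0.228 ] axes
 [[ 0.004 -0.11   0.994]
 [ 0.003  0.994  0.11 ]
 [-1.     0.002  0.004]] 
q [ 0.635  0.408  0.232  1.39  -0.     0.524] F [-0.2 -0.1  6.6] open 0.695
shift shares (tool) [ 0.024 -5.19  -0.896] turn shares [ 0.001  0.028 -0.016] yaw delta deg -0.006528336446744055
```

Call:
carry_out(
  series=[
    [0.3,-0.1,0,0,0,0,0],
    [0.3,-0.3,0,0,0,0,0],
    [0.3,-0.4,0,0,0,0,0],
    [0.3,-0.4,0,0,0,0,0],
    [0.3,-0.2,0,0,0,0,0],
    [0.3,0,-0.2,-0.03,0,0,0],
    [0.3,0,-0.35,-0.06,0,0,0],
    [0.3,0,-0.5,-0.09,0,0,0],
    [0.3,0,-0.5,-0.09,0,0,0],
    [0.3,0,-0.5,-0.09,0,0,0],
    [0.3,0,-0.5,-0.09,0,0,0],
    [0.3,0,-0.5,-0.09,0,0,0],
    [0.3,0,-0.5,-0.09,0,0,0],
    [0.3,0,-0.5,-0.09,0,0,0],
    [0.3,0,-0.5,-0.09,0,0,0],
    [0.3,0,-0.34,-0.05,0,0,0],
    [0.3,0,-0.2,-0.03,0,0,0],
    [0.3,0,-0.1,0,0,0,0],
    [0.3,0,0,0,0,0,0],
    [0.3,0,0,0,0,0,0],
  ],
)

```text
time_s: 41.4
position: [0.4537, 0.0831, 0.2955]
tcp_rot: [-0.086, 1.569, 0.087]
wrist_force: [-0.0, -0.7, -3.3]
opening: 0.697
```

```bash
python3 - <<'E'
from rel import *
for i in range(3):
    S=ctrl.capture("side");rel([.4545,.0835,.226],np.pi/2+.11)
crop(S,225,90,375,290,4,"dd_side.png")
E
```

```text
t 41.45 pos [0.4538 0.0833 0.2956] axes
 [[-0.    -0.111  0.994]
 [ 0.     0.994  0.111]
 [-1.     0.    -0.   ]] 
q [0.181 0.144 0.051 1.478 0.    0.071] F [ 0.7  0.6 -2.7] open 0.698
shift shares (tool) [1.392 0.002 0.016] turn shares [ 0.006 -0.002 -0.002] yaw delta deg -0.04541844431987198
t 41.5 pos [0.4538 0.0833 0.2956] axes
 [[-0.    -0.111  0.994]
 [ 0.     0.994  0.111]
 [-1.     0.    -0.   ]] 
q [0.181 0.144 0.052 1.478 0.    0.071] F [-0.3 -0.  -2.7] open 0.697
shift shares (tool) [1.392e+00 1.000e-03 1.500e-02] turn shares [ 0.007 -0.002 -0.002] yaw delta deg -0.056037692634482196
t 41.55 pos [0.4538 0.0834 0.2957] axes
 [[-0.    -0.111  0.994]
 [ 0.     0.994  0.111]
 [-1.     0.    -0.   ]] 
q [0.182 0.144 0.052 1.478 0.    0.07 ] F [-0.  -0.3 -3. ] open 0.693
shift shares (tool) [1.394e+00 1.000e-03 1.500e-02] turn shares [ 0.008 -0.001 -0.001] yaw delta deg -0.06436682782847039
```

View pics/dd_side.png

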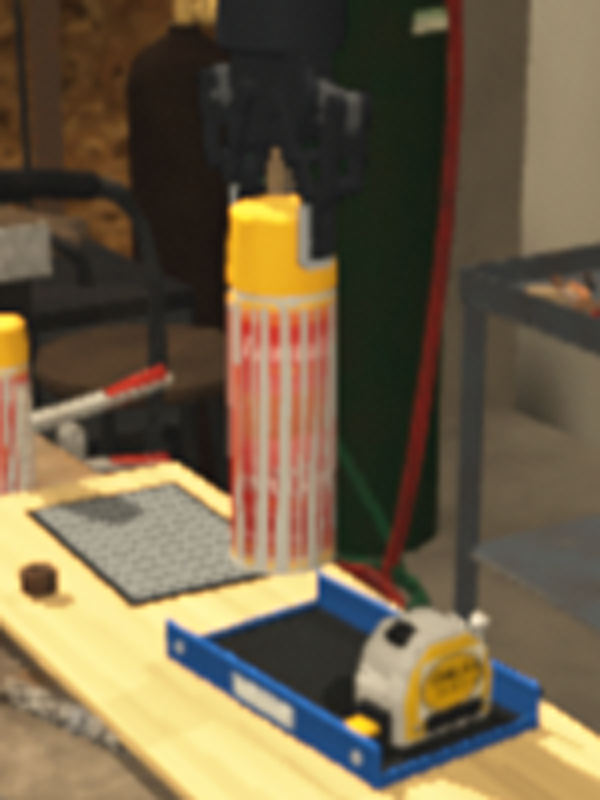

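Call:
carry_out(
  series=[
    [0.3,0.2,0,0,0,0,0],
    [0.3,0.3,0,0,0,0,0],
    [0.3,0.3,0,0,0,0,0],
    [0.3,0.25,0,0,0,0,0],
    [0.3,0.15,0,0,0,0,0],
    [0.3,0.08,0,0,0,0,0],
    [0.3,0.03,0,0,0,0,0],
    [0.3,0,0,0,0,0,0],
    [0.3,0,0,0,0,0,0],
  ],
)

```text
time_s: 42.45
position: [0.4541, 0.0828, 0.2309]
tcp_rot: [-0.086, 1.568, 0.086]
wrist_force: [-0.2, -0.5, -3.2]
opening: 0.7
```

```bash
python3 - <<'E'
from rel import *
import pickle
S=ctrl.capture("side");rel([.4545,.0835,.226],np.pi/2+.11)
p1=pickle.load(open("p1.pkl","rb"))
f=lambda P,x0,y0,x1,y1,s:cv2.resize(P["image"][y0:y1,x0:x1],None,fx=s,fy=s,interpolation=cv2.INTER_CUBIC)
cv2.imwrite("pics/ee.png",np.hstack([f(p1["side"],270,155,330,265,5),f(S,270,155,330,265,5)]))
E
```

```text
t 42.5 pos [0.4542 0.0828 0.2309] axes
 [[ 0.001 -0.11   0.994]
 [ 0.     0.994  0.11 ]
 [-1.     0.     0.001]] 
q [ 0.18   0.164 -0.093  1.313 -0.     0.07 ] F [ 0.6  0.6 -3.4] open 0.693
shift shares (tool) [0.098 0.014 0.008] turn shares [-0.001  0.009 -0.001] yaw delta deg 0.0051546261891430144
```

View pics/ee.png

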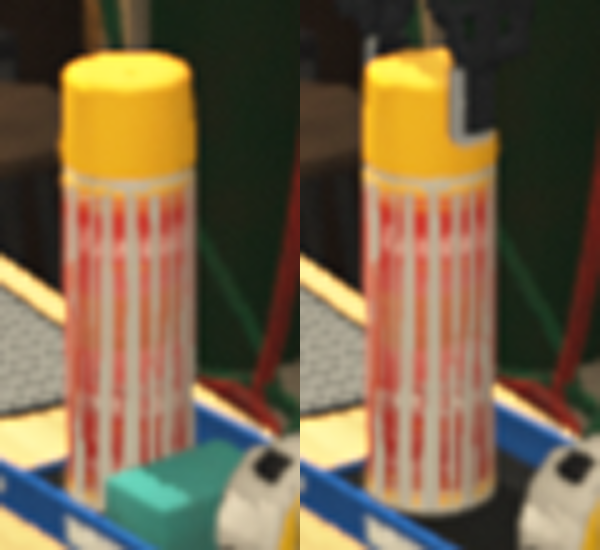

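Call:
carry_out(
  series=[
    [0.3,0.03,0.025,0,0,0,0],
    [0.3,0.02,0,0,0,0,0],
    [0.3,0,0,0,0,0,0],
  ],
)

```text
time_s: 42.8
position: [0.4543, 0.0842, 0.229]
tcp_rot: [-0.086, 1.567, 0.087]
wrist_force: [-0.7, 0.7, 3.8]
opening: 0.695
```

Call:
carry_out(
  series=[
    [0.75,0,0,0,0,0,0],
    [0.85,0,0,0,0,0,0],
    [1,0,0,0,0,0,0],
    [1,0,0,0,0,0,0],
    [1,0,0,0,0,0,0],
    [1,-0.2,0,0,0,0,0],
    [1,-0.4,0,0,0,0,0],
    [1,-0.6,0,0,0,0,0],
    [1,-0.6,0,0,0,0,0],
    [1,-0.6,0,0,0,0,0],
    [1,-0.2,0,0,0,0,0],
    [1,0,0,0,0,0,0],
  ],
)

```text
time_s: 44.0
position: [0.4545, 0.0841, 0.3595]
tcp_rot: [-0.086, 1.565, 0.087]
wrist_force: [-0.3, 0.3, -0.7]
opening: 0.999
```

Call:
carry_out(
  series=[
    [1,0,0.2,-0.2,0,0,0],
    [1,0,0.4,-0.4,0,0,0],
    [1,0,0.5,-0.5,0,0,0],
    [1,0,0.5,-0.5,0,0,0],
    [1,0,0.5,-0.5,0,0,0],
    [1,0,0.5,-0.5,0,0,0],
    [1,0,0.5,-0.5,0,0,0],
    [1,0,0.5,-0.3,0,0,0],
    [1,0,0.5,-0.2,0,0,0],
    [1,0,0.5,0,0,0,0],
    [1,0,0.5,0,0,0,0],
    [1,0,0.5,0,0,0,0],
    [1,0,0.3,0,0,0,0],
    [1,0,0,0,0,0,0],
    [1,0,0,0,0,0,0],
  ],
)

```text
time_s: 45.5
position: [0.2418, 0.3566, 0.3569]
tcp_rot: [-0.089, 1.57, 0.085]
wrist_force: [0.0, 0.2, 0.5]
opening: 1.0
```

```bash
python3 - <<'E'
from rel import *
import pickle
S=ctrl.capture("side");T=ctrl.capture("top");rel([.4545,.0835,.226],np.pi/2+.11)
p0=pickle.load(open("p0.pkl","rb"))
f=lambda P,x0,y0,x1,y1,s:cv2.resize(P["image"][y0:y1,x0:x1],None,fx=s,fy=s,interpolation=cv2.INTER_CUBIC)
cv2.imwrite("pics/ff.png",np.hstack([f(p0["side"],260,155,370,290,3.5),f(S,260,155,370,290,3.5)]))
cv2.imwrite("pics/ff_top.png",np.vstack([f(p0["top"],180,145,450,245,2.9),f(T,180,145,450,245,2.9)]))
cv2.imwrite("pics/ff_full.png",S["image"])
def sh(A,B,x0,y0,x1,y1):
    A=cv2.cvtColor(A["image"][y0:y1,x0:x1],6).astype(np.float32);B=cv2.cvtColor(B["image"][y0:y1,x0:x1],6).astype(np.float32)
    return cv2.phaseCorrelate(A,B,cv2.createHanningWindow(A.shape[::-1],cv2.CV_32F))
print("can cap side",sh(p0["side"],S,276,158,316,200),"top",sh(p0["top"],T,270,162,302,200))
print("tape side",sh(p0["side"],S,312,236,350,280),"top",sh(p0["top"],T,308,170,336,212))
for q in ["spray_can_mid","tape_mid","teal_box_mid","nut_mid","pipe_ring_mid"]:
    for P in(S,T): print(q,[(np.round(r["location"],3).tolist(),round(r["conf"],2)) for r in ctrl.boxes_of(P,q)][:2])
E
```

```text
t 45.6 pos [0.2422 0.3564 0.3577] axes
 [[-0.    -0.109  0.994]
 [-0.001  0.994  0.109]
 [-1.    -0.001 -0.   ]] 
q [ 0.974  0.083  0.14   1.629 -0.     0.865] F [-0.1 -0.6  0.3] open 1.002
shift shares (tool) [ 2.636 -5.887  3.627] turn shares [-0.006 -0.003  0.006] yaw delta deg 0.044774339134435785
can cap side ((-0.14101224353956354, 0.4746918505534943), 0.9951343811882867) top ((-0.3914266285849344, 0.04247589700079857), 0.8860883712768555)
tape side ((0.5688507834592649, 0.5895187560767923), 0.9702137790785895) top ((0.16632754522591853, 0.34363908278957567), 0.94610373461688)
spray_can_mid [([0.431, 0.483, 0.094], 0.81), ([0.441, 0.062, 0.165], 0.58)]
spray_can_mid [([0.433, 0.091, 0.238], 0.83)]
tape_mid [([0.462, -0.06, 0.079], 0.79)]
tape_mid [([0.465, -0.04, 0.096], 0.66)]
teal_box_mid [([0.449, -0.313, 0.072], 0.72)]
teal_box_mid [([0.461, -0.296, 0.08], 0.6)]
nut_mid [([0.357, 0.254, 0.05], 0.53)]
nut_mid []
pipe_ring_mid [([0.35, -0.27, 0.054], 0.84)]
pipe_ring_mid [([0.353, -0.267, 0.059], 0.54)]
```

View pics/ff.png

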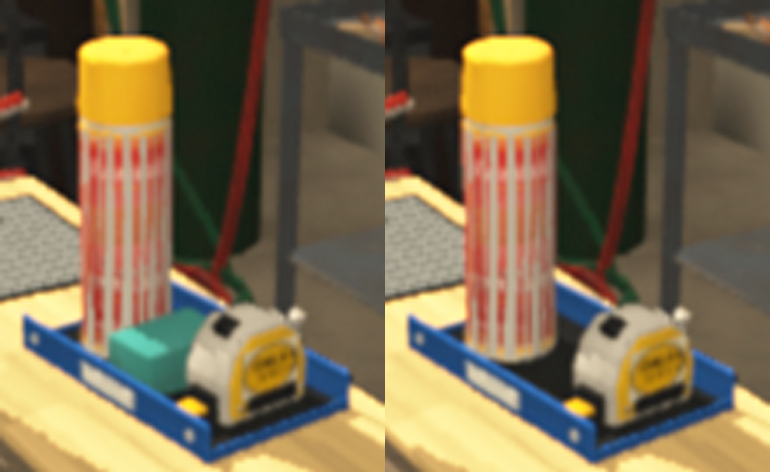

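View pics/ff_top.png

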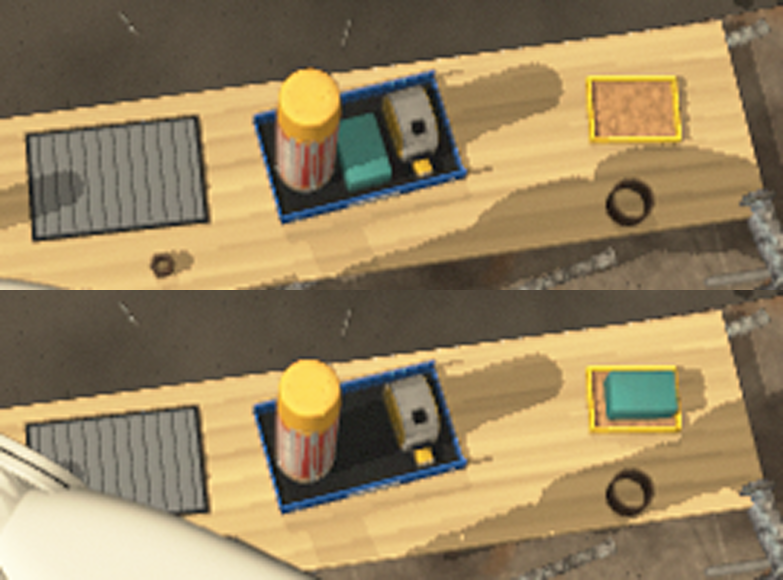

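View pics/ff_full.png

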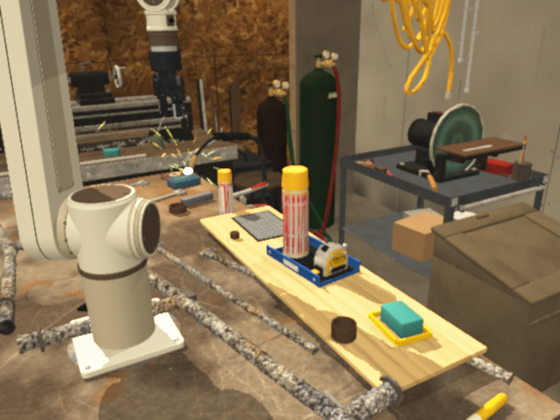

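```bash
python3 - <<'E'
from teal import *
T=ctrl.capture("top");S=ctrl.capture("side")
it=[(box((.463,-.2985,-.128),-.035,.035,-.0475,.0475,.041,.048),(255,0,0))]
r=run([T],[(380,160,425,210)],[.463,-.2985,-.128],.041); print(r)
r2=run([S],[(375,300,430,345)],[.463,-.2985,-.128],.041); print(r2)
it+=[(box(r[0],-.025,.025,-.0375,.0375,.041,.076),(0,0,255))]
draw(T,375,160,425,205,12,"gg_top.png",it); draw(S,355,285,445,350,8,"gg_side.png",it)
E
```

```text
(array([ 0.46412503, -0.30188469, -0.11688555]), np.float64(76.124267578125), [np.uint64(371)])
(array([ 0.46808345, -0.29583065, -0.28161528]), np.float64(198.235107421875), [np.uint64(1032)])
```

View pics/gg_top.png

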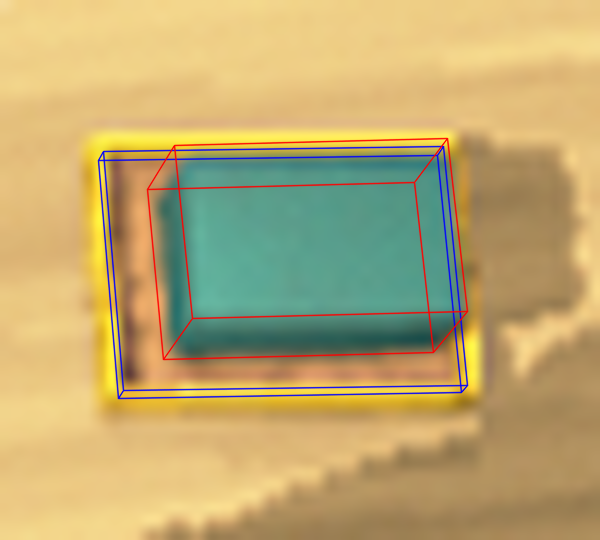

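View pics/gg_side.png

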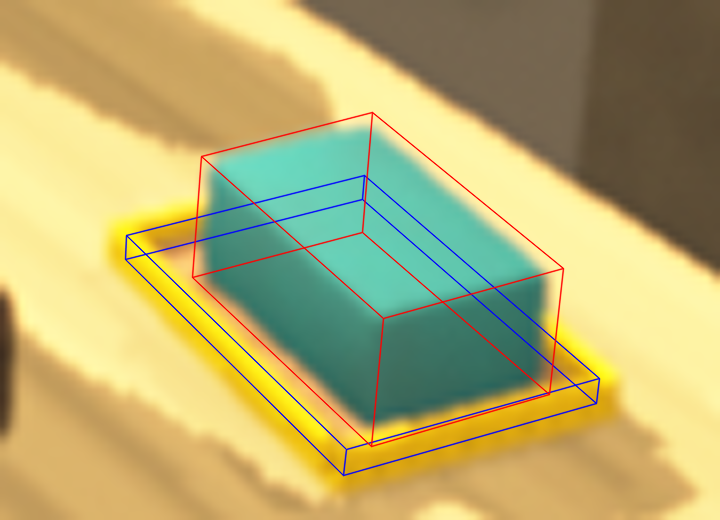

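```bash
python3 -c "
from plant import ctrl
print(ctrl.finish_job(), ctrl.get_state()['time_s'])"
```

```text
the job is handed in; nothing more can be done
the job is handed in; nothing more can be done
```

The job is done and handed in, at about 46 s of the 104 s limit. I moved the larger can (the one in the caddy) and then the tape measure onto the grey mat, both standing upright. Only then did I lay the teal box flat in the yellow tray. Last, I put the tape measure and the can back in the caddy.

**Last checks:**
- **Can and tape measure:** both stand upright in the caddy. Compared with the first pictures, each is within about 0.8 px in both camera views, roughly 1–2 mm. The tape measure shows no visible turn.
- **Teal box:** it sits flat inside the tray rim, with about 6–10 mm clear all round, going by the top view.
- **Pipe ring and nut:** the networks place them within about 4 mm of where they were, which is no more than their own error. The nut was found only in the side view at the end, because the arm hid it from above.
- **Force:** the highest contact force in my readings was 12 N, when setting the box down. I read the force only at the end of each move.

**What disagreed:** the outline fits of the box were rough. In the caddy, the two cameras differed by about 8 mm. In the tray, the side-view fit was poor, with a turn of about 9° against the top view that the picture does not show. I relied on the overlays drawn on the pictures instead.

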